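# Clamp the brass blank with the loose vice crank

### The arm

A 7-joint arm with a two-finger parallel gripper is mounted at the origin on the work surface. World frame = base frame: x ahead of the robot, y to its left, z up, the work surface at z = 0. Lengths are in m, angles in rad, forces in N, time in s.
With the tool pointing down it reaches from about 0.4 to 0.85 m from the base axis. Payload 10.4 kg.
Tool frame: the origin (TCP) lies at the very end of the fingers, on their centre line; the grasp point (between the pads) lies 19 mm behind it (arm.tcp_to_grasp is the distance from the TCP to the grasp point, in m); x points along the fingers, y is the direction in which the jaws open and shut, and the axes are right-handed (so a half turn about x gives the same grasp; the last joint's range is limited). The gripper opens to 87 mm and grips with 3 to 60 N. Pads are 19 mm wide; open, the fingers measure 117 mm over their backs; the gripper's body (75 mm by 190 mm) begins 51 mm behind the grasp point.
Start: joints at [-1.149, 0.332, -0.065, 1.46, 0.022, 1.35, -0.088], TCP at [0.269, 0.564, 0.223] pointing down, gripper open.
Joint ranges: [-2.6, 2.6], [-0.5, 2.12], [-1.47, 1.34], [0.16, 2.42], [-1.27, 4.41], [0.06, 2.06], [-2.6, 2.6]. Speed limits (rad/s): [2.22, 2.22, 2.79, 2.79, 3.14, 3.14, 3.14].

### API

Orientations are given as a rotation vector (axis times angle).
In Python, from workcell import arm gives the robot as it stands.
- The arm moves only by the tool play_rows, never from a script. Its argument "steps" is a list of rows, each an object of numbers: "ax", "ay", "az": the turn, a rotation vector about the tool's x, y, z in degrees; "dx", "dy", "dz": the shift along the tool's x, y, z in mm; "claw": the closure in counts, from 0 (fully open) to 255 (shut). In form: [{"ax": .., "ay": .., "az": .., "dx": .., "dy": .., "dz": .., "claw": ..}, ...]. A call has 1 to 12 rows; each row is the pose to reach, as a shift and turn from the pose commanded when the call began, along the tool's axes at that moment; what a row does not reach only later rows make up. A row lasts 1/12 s, in which the tool goes at most 41.7 mm and 7.16 degrees, less where a joint would pass 70% of its speed; a pose out of reach is approached as far as the arm can. A call with a gripper value outside its range is refused whole. The fingers move at their own pace and stop on an object; "squeeze" is the grip in N (left out, the last holds). Time passes only in rows, so rows that repeat a pose let the fingers close. It gives the time, the measured TCP pose, the force and the opening at its end, in the units of the state.
- arm.observe(): the state, without advancing time (a new reading comes with each control period).
- arm.camera(name): name is "side" or "top" or "wrist"; returns the picture (400x640x3 uint8, red, green, blue); there is no depth.
- arm.camera_info(name): a dict with "fx", "fy", "cx", "cy" (pixels), "dist" ([k1, k2, p1, p2, k3] as OpenCV has them; the pictures are not rectified), "R" (3x3) and "t" (3): a world point X has camera coordinates R X + t; the wrist camera has in their place "hand_eye" (4x4, takes a point from camera to tool coordinates, whose origin is the TCP and whose axes are the tool frame's). Camera axes: x right, y down, z forward; pixel columns grow to the right and rows downward; lengths in m; the calibration is good to about 2 mm. A picture is of the moment at which its call begins: read the wrist's pose just before it. camera_info takes no time and is no camera call.
- arm.close_job(): hands the job in, once; it reports no verdict.
Trained networks look in the newest picture that a camera, given by its name, has taken for a name from the list of things; names that differ only in an ending like _2 or _b are one class to them, and where a whole thing is asked for, a point or a joint stands for the part that bears it (a point fixed in the world has none). Each returns a list of dicts, best first, with "conf" (0 to 1); they miss things now and then, are a little off and sometimes report something else, mostly with a low value. They report only what shows in the picture. A call takes as long as a camera call.
- arm.outline_of(thing, camera): "mask" (400x640 bool, what is visible of it) and "rect" ([left, top, right, bottom] in pixels, round what is visible of it).
- arm.landmark_of(thing, camera): "position" ([column, row] in pixels: a listed point, or the origin of a listed thing).
The state is a dict: "time_s": time; "joints": joint angles; "dq": joint speeds; "joint_torque": joint torques, N m; "position": TCP position; "tool_rot": TCP orientation; "wrist_force": force on the tool from outside, world axes, zero at the start; "torque": the same for the moment, N m; "gripper_width": finger opening in m.
Only numpy, scipy, OpenCV 4.12 (cv2) and the standard library are available. Lean on these libraries where they do the work, as an engineer would, in place of code of your own. Each camera call takes 0.05 s, during which the arm holds its last target.

### The job

Fit the loose crank squarely onto the vice's upright shaft, all the way down, and wind it clockwise (seen from above) round and round until the moving jaw clamps the brass blank against the sprung orange pad and has pressed that pad about halfway in (about 4 of its 8 mm) without bottoming it. Leave the crank sitting on the shaft and the blank standing in the vice, let go, and do not disturb the other things on the bench.

Things in the scene. Friction and masses are not known exactly. Their poses are not given: they have to be found in the camera images.
- vice: Blue bench vice fixed to the bench. Origin on the bench right under the upright shaft; x runs from the shaft along the vice to the jaws, z up. Bed 30 mm high, 110 wide, x -55 to 215; gear housing 92 x 92 mm about the origin, 76 high, with a 44 mm round collar up to 85. Jaws 100 wide, top at 74 mm or lower, x 55 to 176: moving steel jaw, blank, orange pad, fixed jaw.
- shaft_foot (a point): Point on the shaft's axis on top of the collar, 85 mm above the bench. The steel shaft rises from here: 14 mm square for 32 mm, then a 5 mm cone nose (13 to 8 mm across). The square's angle about the vertical differs each time and is not given. Seated, the crank's origin lies here; it fits at any of four quarter turns, with 1 mm side play and 0.15 rad turning play each way.
- shaft_tip (a point): Top of the shaft's nose, 37 mm above the foot, on the axis. Shaft: clockwise from above closes the jaw 15 mm a turn. It turns stiffly (0.4 N m: some 5 N at the crank's handle, up to 0.4 N m more as the pad is pressed home) and stays where it is left. A crank set on it out of line with the square rests about 32 mm above the collar.
- crank: Loose steel crank, about 0.38 kg, lying socket downward. Origin: centre of the hub's underside; x towards the handle, z up. Hub 34 x 34 mm, 50 high, sides square to x and y; in its underside a socket 16 mm square, 38 deep, square to the sides. Flat arm 20 mm wide, 10 thick, flush with the underside, to x = 90. Red upright handle 22 mm round at x = 78, from 10 to 76 mm up.
- crank_handle (a point): Centre of the top of the crank's red handle, 76 mm above the crank's underside, 78 mm from the hub's axis.
- blank: Brass blank standing loose on the vice's bed between the jaws: 28 mm (its x, along the vice) x 60 mm x 38 mm high with a low round boss to 44 mm. Origin at the centre of its underside, which is 30 mm above the bench.
- jaw (a joint): Moving jaw's travel towards the blank in m; 0 is wide open (54 mm between jaw and unpressed pad; the blank takes 28 mm); geared to the shaft, 0.015 per turn. It starts between 0 and 0.009.
- jaw_face (a point): Top middle of the moving jaw's clamping face.
- pad (a joint): How far the orange sprung pad on the fixed jaw is pressed in, in m: 0 free, 0.008 against its stop. Spring about 20 N/mm.
- pad_face (a point): Top middle of the orange pad's clamping face; moves with the pad.
- hammer: Hammer lying on the bench, bystander. Origin under its middle.
- punch_a: Steel punch, 125 mm long, 9 mm square, lying on the bench, bystander. Origin under its middle.
- punch_b: Brass-tipped punch, 125 mm long, 9 mm square, lying on the bench, bystander. Origin under its middle.
- dish: Copper bowl, 100 mm across, 35 mm high, bystander. Origin under its middle.
- oil_jar: Amber jar, 54 mm across, 75 mm high, bystander. Origin under its middle.
- brush: Bench brush lying on the bench, bystander. Origin under its middle.
- block: Cork block 70 x 45 x 30 mm, bystander. Origin under its middle.

How it is judged:
On the way, in this order (a step that is already met when the one before it is completed fails the run):
1. the crank is fully seated on the shaft (distance between crank and shaft_foot below 0.004 m and angle between crank's own z axis and vertical below 0.1 rad), for 0.2 s.
2. the jaw has been wound up to the blank and has begun to press the pad, the crank still on the shaft (value of joint pad above 0.001 m and distance between crank and shaft_foot below 0.008 m), for 0.1 s.
At the end, for the whole second after the job is handed in: Crank on the shaft (origin within 4 mm of the shaft foot, tilt under 0.1 rad); blank upright on the bed (0.1 rad, under 6 mm high off it), its centre within 30 mm of the pad's face; pad pressed in 2 to 6.5 mm; crank and blank at rest (under 20 mm/s) (all of step 1 and value of joint pad between 0.002 and 0.0065 m and horizontal distance between blank and pad_face below 0.03 m and angle between blank's own z axis and vertical below 0.1 rad and height (world z) of blank below 0.036 m and linear speed of each of crank, blank below 0.02 m/s); the robot touches nothing.
It fails at once if the pad is bottomed (pressed more than 7.5 mm) (value of joint pad above 0.0075 m).
It fails at once if a bystander is moved more than 30 mm (distance of any of hammer, punch_a, punch_b, dish, oil_jar, brush, block from where it was at the start of the episode above 0.03 m).
It fails at once if the blank is lifted or tipped (angle between blank's own z axis and vertical above 0.35 rad or height (world z) of blank above 0.045 m).
It also fails if it takes over 72 s, if anything falls off the work surface, if the arm or the gripper's body presses on something with over 40 N, if the wrist force passes 120 N, or if a joint passes its speed limit or range.

## Working session

There is one attempt and no reset: what is moved stays moved. The work goes in short steps, Python scripts to look and compute and a tool call to move; the robot and the scene stay as the last step left them, time stands still between calls to the robot, and variables do not carry over. Pictures are saved under pics/ and viewed, and the job is handed in when it is done.

Besides the shell and the picture viewer there is one more tool, called after "Request:" as a command line: name --argument value ..., lists and objects as JSON in quotes. play_rows: Moves the arm, as the interface text tells. Its arguments: {"type":"object","properties":{"steps":{"type":"array","items":{"type":"object","properties":{"ax":{"type":"number"},"ay":{"type":"number"},"az":{"type":"number"},"dx":{"type":"number"},"dy":{"type":"number"},"dz":{"type":"number"},"claw":{"type":"number"}}}},"squeeze":{"type":"number"}},"required":["steps"]}

```bash
ls; mkdir -p pics; cat > h.py <<'E'
import numpy as np, cv2
from scipy.spatial.transform import Rotation as R
from workcell import arm
def save(img,n,scale=1): cv2.imwrite(n,cv2.resize(img[:,:,::-1],None,fx=scale,fy=scale))
def cam(name,st=None):
    i=arm.camera_info(name)
    K=np.array([[i['fx'],0,i['cx']],[0,i['fy'],i['cy']],[0,0,1.]]);d=np.array(i['dist'],float)
    if 'R' in i and i.get('R') is not None: return K,d,np.array(i['R']),np.array(i['t'])
    st=st or arm.observe(); H=np.array(i['hand_eye']); T=np.eye(4)
    T[:3,:3]=R.from_rotvec(st['tool_rot']).as_matrix(); T[:3,3]=st['position']
    M=np.linalg.inv(T@H); return K,d,M[:3,:3],M[:3,3]
def ray(c,px):
    K,d,Rm,t=c; p=cv2.undistortPoints(np.array([[px]],float),K,d)[0,0]
    v=Rm.T@np.array([p[0],p[1],1.]); return -Rm.T@t, v/np.linalg.norm(v)
def atz(c,px,z):
    o,v=ray(c,px); return o+v*(z-o[2])/v[2]
def tri(rs):
    A=np.zeros((3,3));b=np.zeros(3)
    for o,v in rs:
        P=np.eye(3)-np.outer(v,v);A+=P;b+=P@o
    x=np.linalg.solve(A,b); return x,[np.linalg.norm((np.eye(3)-np.outer(v,v))@(x-o)) for o,v in rs]
def proj(c,X):
    K,d,Rm,t=c; return cv2.projectPoints(np.array(X,float).reshape(-1,1,3),cv2.Rodrigues(Rm)[0],t,K,d)[0][:,0]
E
python3 - <<'E'
from h import *
s=arm.observe();print({k:np.round(v,3) for k,v in s.items()})
for n in ['side','top','wrist']:
    save(arm.camera(n),f'pics/{n}0.png',1.25)
    c=cam(n); print(n,c[0][0,0],-c[2].T@c[3],c[2])
    for l in (['crank','crank_handle','shaft_tip','shaft_foot','jaw_face','pad_face','blank','vice'] if n!='wrist' else ['crank','crank_handle','shaft_tip','vice']):
        print(n,l,[(np.round(r['conf'],2),np.round(r['position'],1)) for r in arm.landmark_of(l,n)][:3])
E
```

```text
pics
{'time_s': np.float64(0.0), 'joints': array([-1.149,  0.333, -0.065,  1.461,  0.022,  1.35 , -0.088]), 'dq': array([ 0.001,  0.002,  0.   ,  0.001,  0.001,  0.003, -0.002]), 'joint_torque': array([ 0.0000e+00, -6.2326e+01,  2.5000e-02, -3.8990e+01, -6.1000e-02,
        4.0000e-02,  0.0000e+00]), 'position': array([0.269, 0.564, 0.222]), 'tool_rot': array([ 0.348,  1.543, -0.35 ]), 'wrist_force': array([0.034, 0.211, 0.354]), 'torque': array([0.033, 0.002, 0.014]), 'gripper_width': np.float64(0.087)}
side 462.92177059899956 [ 0.19328062 -0.92276574  1.21567321] [[ 0.92298988 -0.38477068 -0.00641995]
 [-0.29704767 -0.70175525 -0.64753553]
 [ 0.24464745  0.59957577 -0.76200822]]
side crank [(np.float64(0.97), array([328.7, 250. ]))]
side crank_handle [(np.float64(0.91), array([351. , 226.6])), (np.float64(0.43), array([349.3, 339.9]))]
side shaft_tip [(np.float64(0.89), array([308.2, 157.2]))]
side shaft_foot [(np.float64(0.55), array([311. , 158.4]))]
side jaw_face [(np.float64(0.53), array([302.9, 148.4]))]
side pad_face [(np.float64(0.51), array([300.4, 135.2]))]
side blank [(np
[... 391 characters left out ...]
shaft_tip [(np.float64(0.62), array([254.4, 198.2]))]
top shaft_foot [(np.float64(0.93), array([258.6, 200.2])), (np.float64(0.55), array([360.5, 128. ]))]
top jaw_face [(np.float64(0.63), array([224.5, 194.1]))]
top pad_face [(np.float64(0.5), array([212.1, 190.2]))]
top blank [(np.float64(0.82), array([218.5, 195.6]))]
top vice [(np.float64(0.61), array([261. , 201.2]))]
wrist 285.64364765509106 [0.20437996 0.59506608 0.38404775] [[ 4.30000376e-01  9.02828407e-01  7.38013375e-04]
 [ 8.70959572e-01 -4.15036839e-01  2.63009213e-01]
 [ 2.37758491e-01 -1.12451281e-01 -9.64793040e-01]]
wrist crank []
wrist crank_handle []
wrist shaft_tip [(np.float64(0.51), array([224.4, 301.2]))]
wrist vice []
```

View pics/side0.png

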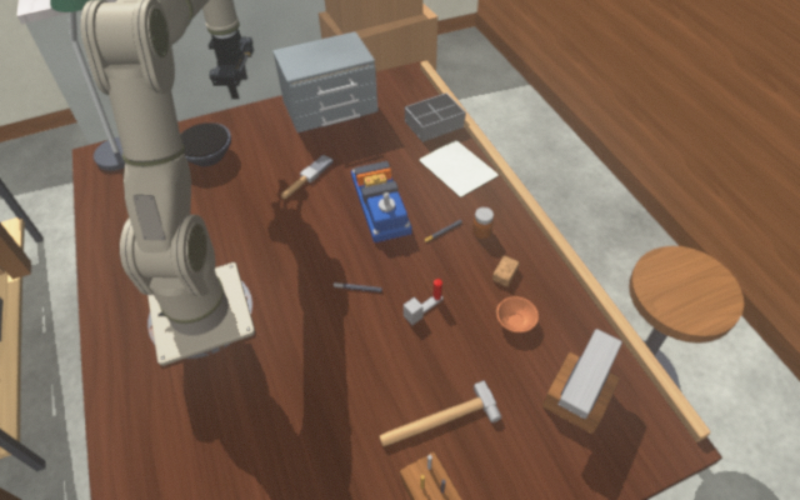

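View pics/top0.png

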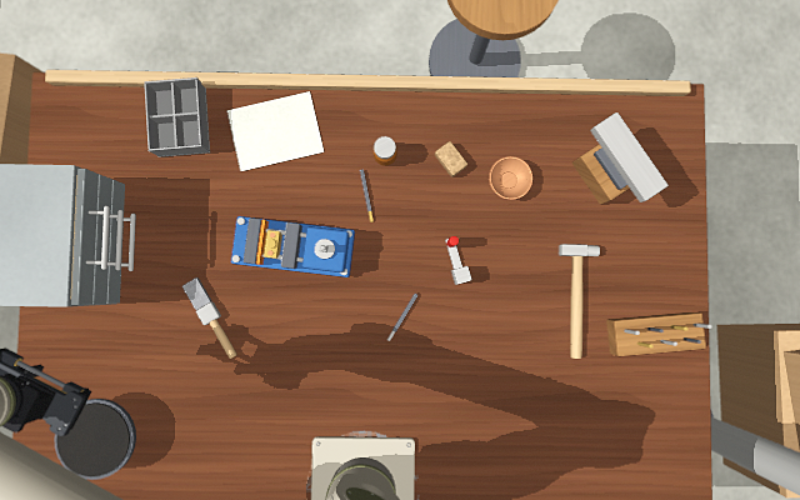

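View pics/wrist0.png

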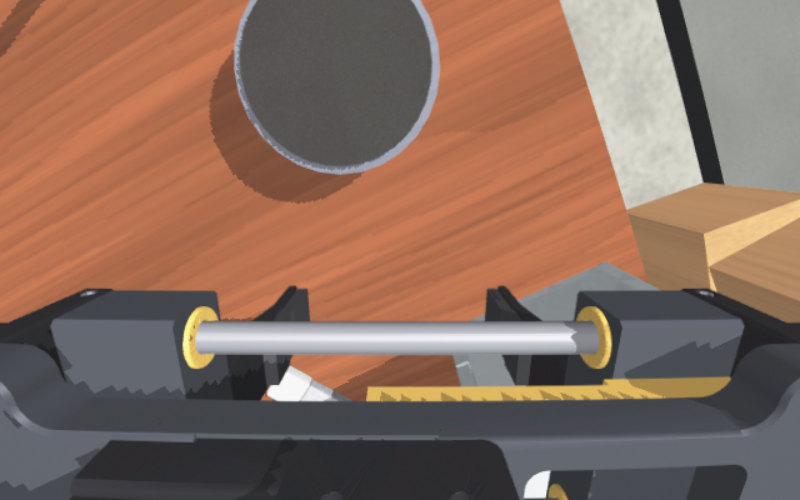

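The side view shows the vice near (385,205), and the crank with its hub at (413,311) and red handle at (437,288). The top view shows the shaft at (324,249), the crank hub at (460,275) and the handle at (453,240). The brush lies near (215,320), with punches at (367,195) and (403,317). The wrist view shows only dark dish-like furniture. Next I'll triangulate.

```bash
python3 - <<'E'
from h import *
cs=cam('side');ct=cam('top')
pts={}
for l in ['crank','crank_handle','shaft_tip','shaft_foot','jaw_face','pad_face','blank']:
    pass
arm.camera('side');arm.camera('top')
for l in ['crank','crank_handle','shaft_tip','shaft_foot','jaw_face','pad_face','blank']:
    a=arm.landmark_of(l,'side');b=arm.landmark_of(l,'top')
    if a and b:
        x,e=tri([ray(cs,a[0]['position']),ray(ct,b[0]['position'])]); print(l,x.round(4),np.round(e,4),a[0]['position'],b[0]['position'])
s=arm.observe()
print('tool R',R.from_rotvec(s['tool_rot']).as_matrix().round(3),s['time_s'])
i=arm.camera_info('wrist');print(np.round(i['hand_eye'],3))
c=cs;im=arm.camera('side')
save(cv2.resize(im[100:260,240:400],None,fx=4,fy=4,interpolation=cv2.INTER_CUBIC)[:600],'pics/s1.png')
im=arm.camera('top');save(cv2.resize(im[150:290,180:400],None,fx=3.6,fy=3.6,interpolation=cv2.INTER_CUBIC),'pics/t1.png')
E
```

```text
crank [ 0.485  -0.2222  0.0203] [0.0016 0.0016] [329.5, 251.6] [370.2, 220.3]
crank_handle [ 0.5608 -0.2022  0.1005] [0.0021 0.0021] [350.2, 223.3] [366.7, 191.2]
shaft_tip [0.5442 0.1024 0.099 ] [0.0002 0.0002] [308.6, 157.0] [253.3, 196.4]
shaft_foot [0.5362 0.0927 0.1018] [0.0049 0.0049] [308.9, 158.9] [256.1, 201.2]
jaw_face [0.5514 0.1839 0.0535] [0.0027 0.0027] [302.0, 150.2] [226.6, 193.8]
pad_face [0.5554 0.2197 0.0779] [0.0027 0.0027] [300.7, 138.3] [211.2, 193.3]
blank [0.5464 0.1992 0.035 ] [0.0046 0.0046] [298.9, 151.5] [222.6, 195.4]
tool R [[-0.     0.43   0.903]
 [ 0.     0.903 -0.43 ]
 [-1.     0.    -0.   ]] 1.95
[[-0.001 -0.263  0.965 -0.161]
 [ 1.     0.     0.001  0.   ]
 [-0.     0.965  0.263 -0.072]
 [ 0.     0.     0.     1.   ]]
```

View pics/t1.png

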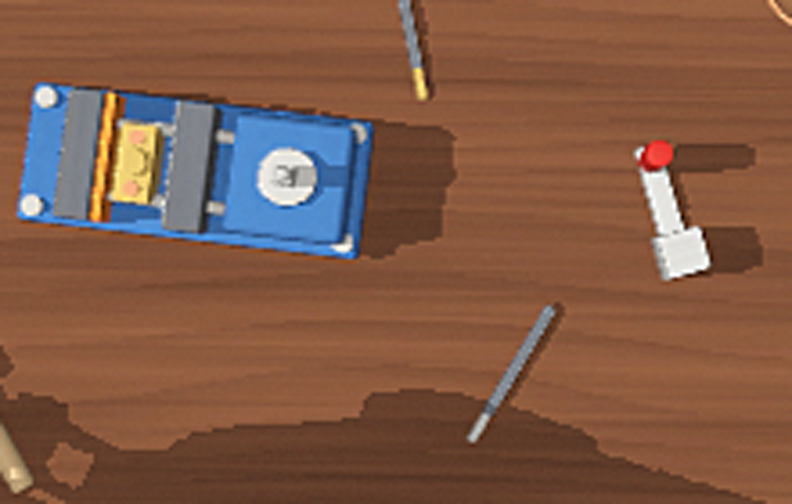

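View pics/s1.png

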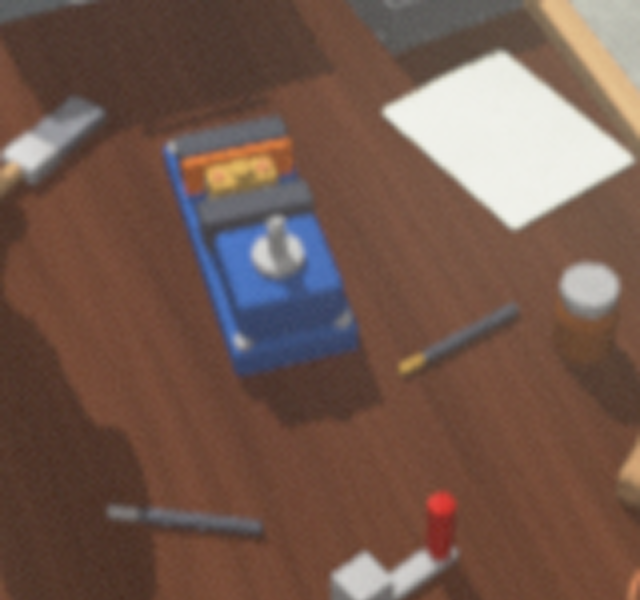

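Request:
play_rows --steps '[{"ax": 7,"dy": -28,"dz": 38},{"ax": 54,"dy": -342,"dz": 475},{"ax": 54,"dy": -342,"dz": 475},{"ax": 54,"dy": -342,"dz": 475},{"ax": 54,"dy": -342,"dz": 475},{"ax": 54,"dy": -342,"dz": 475},{"ax": 54,"dy": -342,"dz": 475},{"ax": 54,"dy": -342,"dz": 475},{"ax": 54,"dy": -342,"dz": 475},{"ax": 54,"dy": -342,"dz": 475},{"ax": 54,"dy": -342,"dz": 475},{"ax": 54,"dy": -342,"dz": 475}]'

```text
invalid input at $.steps[0]: expected keys ax, ay, az, dx, dy, dz, claw
```

Request:
play_rows --steps '[{"ax": 7,"ay": 0,"az": 0,"dx": 0,"dy": -24,"dz": 34,"claw": 0},{"ax": 54,"ay": 0,"az": 0,"dx": 0,"dy": -342,"dz": 475,"claw": 0},{"ax": 54,"ay": 0,"az": 0,"dx": 0,"dy": -342,"dz": 475,"claw": 0},{"ax": 54,"ay": 0,"az": 0,"dx": 0,"dy": -342,"dz": 475,"claw": 0},{"ax": 54,"ay": 0,"az": 0,"dx": 0,"dy": -342,"dz": 475,"claw": 0},{"ax": 54,"ay": 0,"az": 0,"dx": 0,"dy": -342,"dz": 475,"claw": 0},{"ax": 54,"ay": 0,"az": 0,"dx": 0,"dy": -342,"dz": 475,"claw": 0},{"ax": 54,"ay": 0,"az": 0,"dx": 0,"dy": -342,"dz": 475,"claw": 0},{"ax": 54,"ay": 0,"az": 0,"dx": 0,"dy": -342,"dz": 475,"claw": 0},{"ax": 54,"ay": 0,"az": 0,"dx": 0,"dy": -342,"dz": 475,"claw": 0},{"ax": 54,"ay": 0,"az": 0,"dx": 0,"dy": -342,"dz": 475,"claw": 0},{"ax": 54,"ay": 0,"az": 0,"dx": 0,"dy": -342,"dz": 475,"claw": 0}]'

```text
time_s: 3.05
position: [0.5101, 0.1241, 0.2229]
tool_rot: [1.074, 1.29, -1.072]
wrist_force: [1.7, 0.7, -0.1]
gripper_width: 0.0867
```

Request:
play_rows --steps '[{"ax": 0,"ay": 0,"az": 0,"dx": 20,"dy": 15,"dz": 30,"claw": 0},{"ax": 0,"ay": 0,"az": 0,"dx": 40,"dy": 20,"dz": 55,"claw": 0},{"ax": 0,"ay": 0,"az": 0,"dx": 55,"dy": 20,"dz": 55,"claw": 0},{"ax": 0,"ay": 0,"az": 0,"dx": 55,"dy": 20,"dz": 55,"claw": 0},{"ax": 0,"ay": 0,"az": 0,"dx": 55,"dy": 20,"dz": 55,"claw": 0}]'

```text
time_s: 3.47
position: [0.5387, 0.076, 0.1673]
tool_rot: [1.072, 1.292, -1.074]
wrist_force: [0.2, 0.1, 0.6]
gripper_width: 0.0872
```

```bash
python3 - <<'E'
from h import *
s=arm.observe();print(s['position'],R.from_rotvec(s['tool_rot']).as_matrix().round(3),np.abs(s['dq']).max())
im=arm.camera('wrist');save(im,'pics/w1.png',1.25);np.save('w1.npy',im)
c=cam('wrist',s)
for l in ['shaft_tip','shaft_foot','jaw_face','pad_face','blank']:
    print(l,[(round(r['conf'],2),np.round(r['position'],1)) for r in arm.landmark_of(l,'wrist')][:2])
print(proj(c,[[.5442,.1,.122],[.5442,.1,.085]]))
x,y=np.round(proj(c,[[.5442,.1,.122]])[0]).astype(int);print(x,y)
sub=im[max(0,y-60):y+60,max(0,x-80):x+80];save(cv2.resize(sub,None,fx=5,fy=5,interpolation=cv2.INTER_CUBIC),'pics/w1z.png')
E
```

```text
[0.53873041 0.07595716 0.1673116 ] [[-0.001  0.983  0.183]
 [-0.     0.183 -0.983]
 [-1.    -0.001 -0.   ]] 0.027151934412946922
shaft_tip [(0.72, array([323.4, 208.9]))]
shaft_foot [(0.96, array([321.1, 197.2]))]
jaw_face [(0.73, array([352.7,  88. ]))]
pad_face [(0.8, array([368.5,  27.3]))]
blank [(0.6, array([352.7,  63.2]))]
[[330.09708012 192.70658931]
 [328.31992345 182.86663216]]
330 193
```

View pics/w1.png

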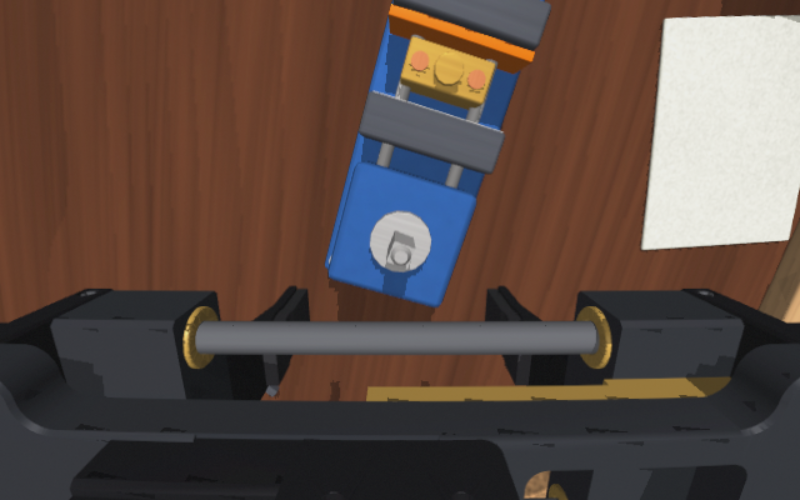

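View pics/w1z.png

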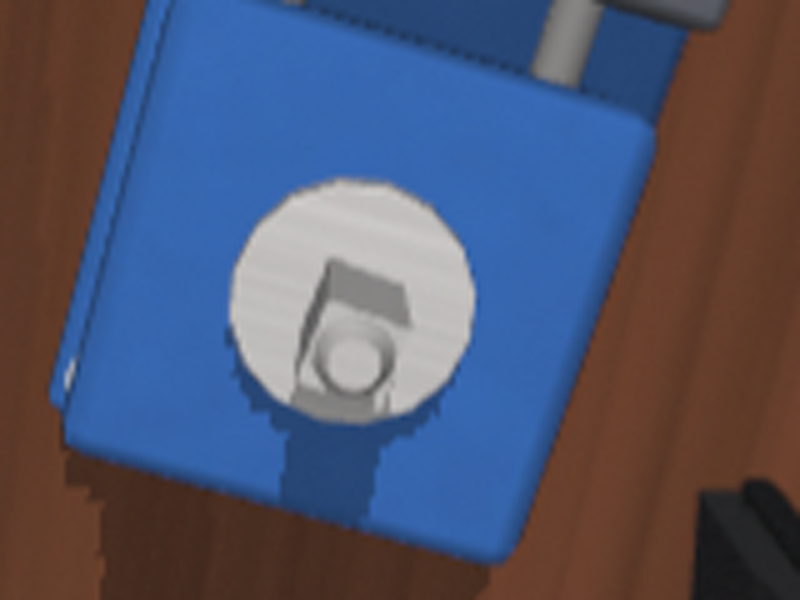

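The wrist view shows the vice clearly. The collar centre is at about (320,193) px and the nose at (321,206). The flat far face of the square runs at about 18° in the image, nearly parallel to the vice.

```bash
python3 - <<'E'
from h import *
s=arm.observe();c=cam('wrist',s); im=np.load('w1.npy')
f=lambda p:(np.array(p)/5+[250,133]-0.4)
N=atz(c,f((355,363)),.122);C=atz(c,f((352,301)),.085);print('nose',N,'collar',C)
for a,b,z in [((328,300),(412,327),.117),((333,260),(403,286),.085)]:
    A=atz(c,f(a),z);B=atz(c,f(b),z);d=B-A;print(A,B,np.linalg.norm(d),np.degrees(np.arctan2(d[1],d[0])))
# collar ellipse via mask
g=cv2.cvtColor(im,cv2.COLOR_RGB2HSV)
m=((g[...,1]<60)&(g[...,2]>120)).astype(np.uint8); m[:150]=0;m[225:]=0;m[:,:270]=0;m[:,370:]=0
cn=max(cv2.findContours(m,0,1)[0],key=cv2.contourArea);h=cv2.convexHull(cn);print(cv2.fitEllipse(h),cv2.minEnclosingCircle(h))
# vice heading from housing top edges
for a,b,z in [((300,5),(650,125),.076),((68,440),(505,563),.076)]:
    A=atz(c,f(a),z);B=atz(c,f(b),z);d=B-A;print('housing',A,B,np.linalg.norm(d),np.degrees(np.arctan2(d[1],d[0])))
# jaw/blank/pad edges (1.25 scale)
q=lambda p:np.array(p)/1.25
for n,p,z in [('jawface L',(373,92),.074),('jawface R',(503,133),.074),('padL',(388,15),.074),('padR',(532,62),.074),('blank near L',(402,82),.068),('blank near R',(484,106),.068),('blank far L',(412,36),.068),('blank far R',(496,63),.068)]:
    print(n,atz(c,q(p),z))
print(s['time_s'])
E
```

```text
nose [0.54001068 0.08936549 0.122     ] collar [0.53978482 0.09019549 0.085     ]
[0.53439748 0.09707633 0.117     ] [0.54788743 0.09525391 0.117     ] 0.013612494234936092 -7.6937631077289765
[0.53514607 0.09682189 0.085     ] [0.54809037 0.09450288 0.085     ] 0.013150389865653853 -10.15695868737144
((319.938232421875, 192.86587524414062), (48.536048889160156, 48.919189453125), 57.02170944213867) ((319.9330749511719, 192.9842529296875), 24.649709701538086)
housing [0.52159189 0.13825848 0.076     ] [0.58623861 0.12933223 0.076     ] 0.06526006981956117 -7.861540723212817
housing [0.49284758 0.05198574 0.076     ] [0.57887788 0.04264264 0.076     ] 0.0865361504739042 -6.198171773893916
jawface L [0.50369311 0.18460915 0.074     ]
jawface R [0.59564229 0.17543364 0.074     ]
padL [0.50526814 0.23185703 0.074     ]
padR [0.60323387 0.22262662 0.074     ]
blank near L [0.52141113 0.195362   0.068     ]
blank near R [0.57981925 0.1908914  0.068     ]
blank far L [0.52258841 0.22445368 0.068     ]
blank far R [0.58125413 0.2190143  0.068     ]
3.7667
```

Request:
play_rows --steps '[{"ax": 7,"ay": 0,"az": 0,"dx": -5,"dy": -10,"dz": 20,"claw": 0},{"ax": 14,"ay": 0,"az": 0,"dx": -10,"dy": -22,"dz": 48,"claw": 0},{"ax": 21,"ay": 0,"az": 0,"dx": -10,"dy": -37,"dz": 79,"claw": 0},{"ax": 28,"ay": 0,"az": 0,"dx": -10,"dy": -52,"dz": 110,"claw": 0},{"ax": 35,"ay": 0,"az": 0,"dx": -10,"dy": -67,"dz": 142,"claw": 0},{"ax": 42,"ay": 0,"az": 0,"dx": -10,"dy": -82,"dz": 174,"claw": 0},{"ax": 49,"ay": 0,"az": 0,"dx": -10,"dy": -97,"dz": 206,"claw": 0},{"ax": 56,"ay": 0,"az": 0,"dx": -10,"dy": -112,"dz": 238,"claw": 0},{"ax": 63,"ay": 0,"az": 0,"dx": -10,"dy": -127,"dz": 268,"claw": 0},{"ax": 70,"ay": 0,"az": 0,"dx": -10,"dy": -135,"dz": 286,"claw": 0},{"ax": 77,"ay": 0,"az": 0,"dx": -10,"dy": -135,"dz": 286,"claw": 0},{"ax": 84,"ay": 0,"az": 0,"dx": -10,"dy": -135,"dz": 286,"claw": 0}]'

```text
time_s: 4.77
position: [0.4583, -0.2317, 0.1781]
tool_rot: [2.073, 0.291, -2.071]
wrist_force: [-0.1, 0.7, 0.2]
gripper_width: 0.0867
```

Request:
play_rows --steps '[{"ax": 1,"ay": 0,"az": 0,"dx": 0,"dy": 0,"dz": 0,"claw": 0},{"ax": 1,"ay": 0,"az": 0,"dx": 0,"dy": 0,"dz": 0,"claw": 0},{"ax": 1,"ay": 0,"az": 0,"dx": 0,"dy": 0,"dz": 0,"claw": 0}]'

```text
time_s: 5.02
position: [0.459, -0.2298, 0.1777]
tool_rot: [2.074, 0.288, -2.073]
wrist_force: [-0.4, 0.0, 0.8]
gripper_width: 0.0868
```

```bash
python3 - <<'E'
from h import *
s=arm.observe();print(s['position'],s['joints'].round(2) if hasattr(s['joints'],'round') else s['joints'],np.abs(s['dq']).max());M=R.from_rotvec(s['tool_rot']).as_matrix();print(M.round(3))
im=arm.camera('wrist');save(im,'pics/w2.png',1.25);np.save('w2.npy',im)
c=cam('wrist',s)
for l in ['crank','crank_handle']:
    for r in arm.landmark_of(l,'wrist')[:2]: print(l,round(r['conf'],2),np.round(r['position'],1),atz(c,r['position'],0 if l=='crank' else .076))
E
```

```text
[ 0.45901275 -0.22981042  0.17774713] [-0.34  0.13  0.78  1.85 -0.1   1.2  -0.83] 0.003218333987205683
[[ 0.     0.272 -0.962]
 [ 0.    -0.962 -0.272]
 [-1.    -0.    -0.001]]
crank 0.87 [312.4 158.7] [ 0.48906742 -0.21513334  0.        ]
crank_handle 0.86 [307.6  82.9] [ 0.55964918 -0.19255538  0.076     ]
```

View pics/w2.png

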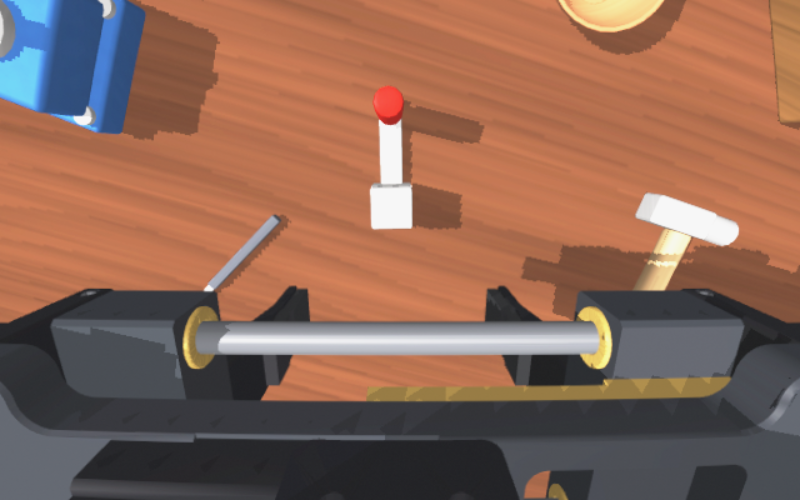

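Wrist view: hub top corners are near (371,187)–(412,228), the handle is at (388,103), and the nearest punch tip at (278,218) is about 95 mm to the side.

```bash
python3 - <<'E'
from h import *
s=arm.observe();c=cam('wrist',s);M=R.from_rotvec(s['tool_rot']).as_matrix();im=np.load('w2.npy')
save(cv2.resize(im[60:200,260:380],None,fx=4.2,fy=4.2,interpolation=cv2.INTER_CUBIC),'pics/w2z.png')
g=cv2.cvtColor(im,cv2.COLOR_RGB2HSV);m=((g[...,1]<40)&(g[...,2]>225)).astype(np.uint8);m[:150]=0;m[190:]=0;m[:,:285]=0;m[:,340:]=0
cn=max(cv2.findContours(m,0,1)[0],key=cv2.contourArea);r=cv2.minAreaRect(cn);print(r)
b=cv2.boxPoints(r);P=np.array([atz(c,p,.05) for p in b]);print(P.round(4));print('hub',P.mean(0))
for i in range(4):
    d=P[(i+1)%4]-P[i];print(np.linalg.norm(d),np.degrees(np.arctan2(d[1],d[0])))
hr=atz(c,(388.5/1.25,98/1.25),.076);print('handle',hr)
d=hr-P.mean(0);print(np.linalg.norm(d[:2]),np.degrees(np.arctan2(d[1],d[0])))
print('hub in tool',M.T@(P.mean(0)-s['position']))
# depth check with network points from 3 views
E
```

```text
((312.0, 166.0), (32.0, 32.0), 90.0)
[[ 0.4987 -0.1965  0.05  ]
 [ 0.5073 -0.2274  0.05  ]
 [ 0.476  -0.2365  0.05  ]
 [ 0.4671 -0.2048  0.05  ]]
hub [ 0.48727191 -0.21628817  0.05      ]
0.03201874065460394 -74.31953503651408
0.03258067789170033 -163.76901342967997
0.032946444692682604 105.69351699880225
0.032592475610549176 14.599863594006484
handle [ 0.56375716 -0.1946283   0.076     ]
0.07949304095648227 15.811594149838553
hub in tool [ 0.12759382 -0.00546953 -0.03104289]
```

View pics/w2z.png

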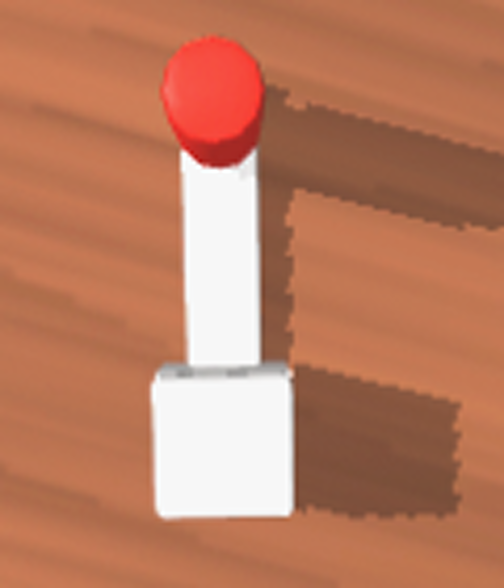

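Request:
play_rows --steps '[{"ax": 0,"ay": 0,"az": 0,"dx": 25,"dy": -5,"dz": -20,"claw": 0},{"ax": 0.5,"ay": 0,"az": 0,"dx": 60,"dy": -5.5,"dz": -31,"claw": 0},{"ax": 0.5,"ay": 0,"az": 0,"dx": 95,"dy": -5.5,"dz": -31,"claw": 0},{"ax": 0.5,"ay": 0,"az": 0,"dx": 130,"dy": -5.5,"dz": -31,"claw": 0},{"ax": 0.5,"ay": 0,"az": 0,"dx": 150,"dy": -5.5,"dz": -31,"claw": 0},{"ax": 0.5,"ay": 0,"az": 0,"dx": 161,"dy": -5.5,"dz": -31,"claw": 0},{"ax": 0.5,"ay": 0,"az": 0,"dx": 161,"dy": -5.5,"dz": -31,"claw": 0},{"ax": 0.5,"ay": 0,"az": 0,"dx": 161,"dy": -5.5,"dz": -31,"claw": 0}]'

```text
time_s: 5.83
position: [0.4874, -0.217, 0.0171]
tool_rot: [2.081, 0.274, -2.081]
wrist_force: [-0.0, -0.2, 1.1]
gripper_width: 0.0867
```

```bash
python3 - <<'E'
from h import *
s=arm.observe();print(s['position'],s['wrist_force'],s['joints'])
save(arm.camera('wrist'),'pics/w3.png',1.25)
im=arm.camera('side');save(cv2.resize(im[200:290,280:400],None,fx=5,fy=5,interpolation=cv2.INTER_CUBIC),'pics/s3.png')
E
```

```text
[ 0.48739681 -0.21697024  0.01714489] [-0.04885525 -0.18316966  1.14972539] [-0.24523885  0.41684539  0.68328013  1.94051687 -0.33286679  0.89770193
 -0.70142459]
```

View pics/w3.png

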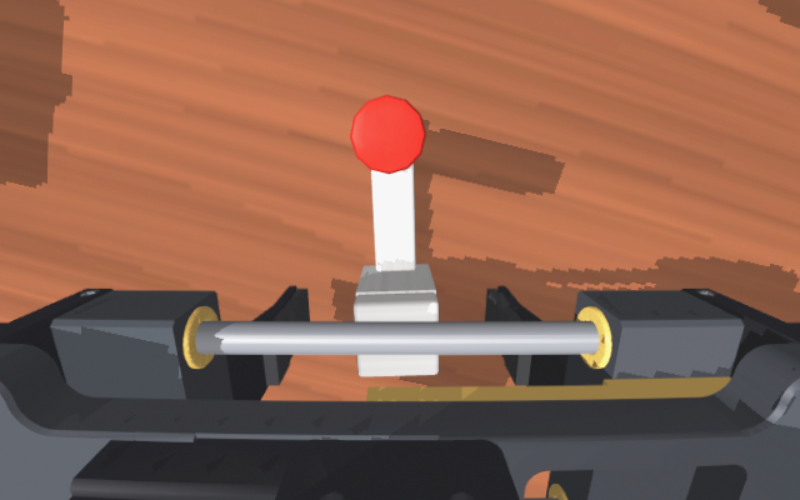

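View pics/s3.png

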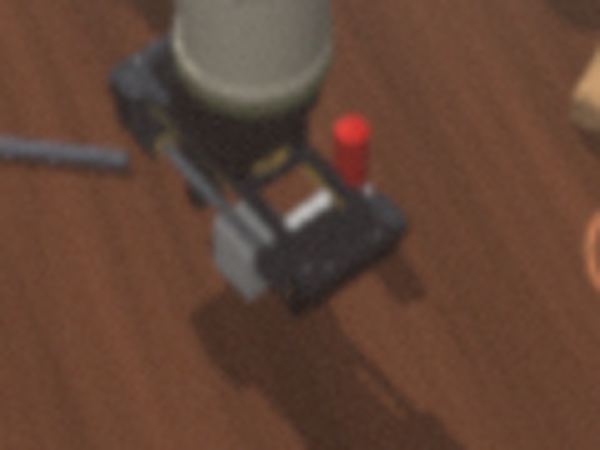

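The hub sits centred between the fingers at (397,330), clear of everything. Closing now.

Request:
play_rows --squeeze 60 --steps '[{"ax": 0,"ay": 0,"az": 0,"dx": 0,"dy": 0,"dz": 0,"claw": 255},{"ax": 0,"ay": 0,"az": 0,"dx": 0,"dy": 0,"dz": 0,"claw": 255},{"ax": 0,"ay": 0,"az": 0,"dx": 0,"dy": 0,"dz": 0,"claw": 255},{"ax": 0,"ay": 0,"az": 0,"dx": 0,"dy": 0,"dz": 0,"claw": 255},{"ax": 0,"ay": 0,"az": 0,"dx": 0,"dy": 0,"dz": 0,"claw": 255},{"ax": 0,"ay": 0,"az": 0,"dx": 0,"dy": 0,"dz": 0,"claw": 255},{"ax": 0,"ay": 0,"az": 0,"dx": 0,"dy": 0,"dz": 0,"claw": 255}]'

```text
time_s: 6.52
position: [0.4871, -0.2167, 0.0165]
tool_rot: [2.082, 0.274, -2.082]
wrist_force: [-1.0, -0.2, 0.0]
gripper_width: 0.0481
```

```bash
python3 - <<'E'
from h import *
s=arm.observe();print(s['position'],s['wrist_force'],s['gripper_width'])
im=arm.camera('wrist');np.save('w4.npy',im);save(cv2.resize(im[60:320,240:400],None,fx=3,fy=2.3,interpolation=cv2.INTER_CUBIC),'pics/w4.png')
save(cv2.resize(im[190:320,260:380],None,fx=4.6,fy=4.6,interpolation=cv2.INTER_CUBIC),'pics/w4z.png')
E
```

```text
[ 0.48710575 -0.21667774  0.01654364] [-0.97007933 -0.22900999  0.02972448] 0.048102329390190456
```

View pics/w4z.png

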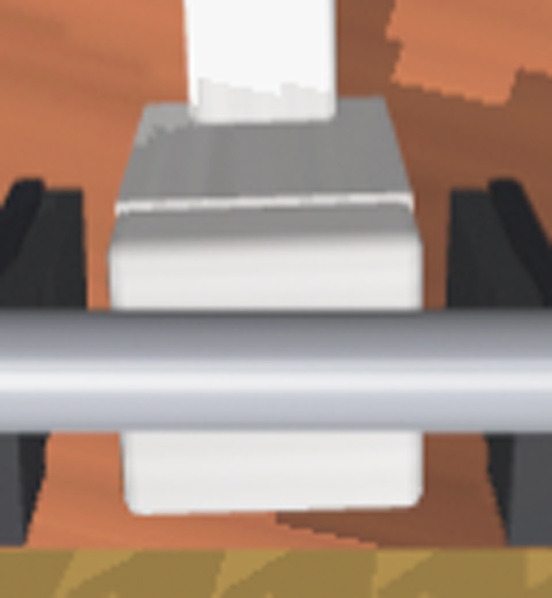

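View pics/w4.png

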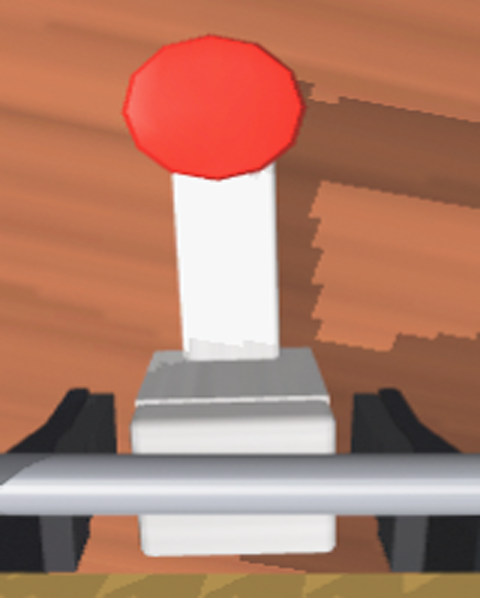

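Request:
play_rows --squeeze 60 --steps '[{"ax": 0,"ay": 0,"az": 0,"dx": 0,"dy": 0,"dz": 0,"claw": 255},{"ax": 0,"ay": 0,"az": 0,"dx": 0,"dy": 0,"dz": 0,"claw": 255},{"ax": 0,"ay": 0,"az": 0,"dx": 0,"dy": 0,"dz": 0,"claw": 255},{"ax": 0,"ay": 0,"az": 0,"dx": 0,"dy": 0,"dz": 0,"claw": 255},{"ax": 0,"ay": 0,"az": 0,"dx": 0,"dy": 0,"dz": 0,"claw": 255}]'

```text
time_s: 6.98
position: [0.4871, -0.2167, 0.0165]
tool_rot: [2.082, 0.274, -2.082]
wrist_force: [0.3, -0.4, -0.9]
gripper_width: 0.0335
```

```bash
python3 - <<'E'
from h import *
s=arm.observe();print(s['position'],s['wrist_force'],s['gripper_width']);c=cam('wrist',s);M=R.from_rotvec(s['tool_rot']).as_matrix()
im=arm.camera('wrist');np.save('w4.npy',im)
save(cv2.resize(im[60:320,260:380],None,fx=4.6,fy=2.3,interpolation=cv2.INTER_CUBIC),'pics/w4c.png')
save(cv2.resize(im[190:320,260:380],None,fx=4.6,fy=4.6,interpolation=cv2.INTER_CUBIC),'pics/w5z.png')
for dz in (-.002,0,.002):
    X=np.array([[0,y,z] for z in (-.017,.017) for y in (-.017,.017)])+[0,0,dz]
    W=(M@X.T).T+s['position'];W[:,2]=.05
    print(dz,((proj(c,W)-[260,190])*4.6).round(0).tolist())
print(proj(c,[s['position']+M@[0,0,-.078]+[0,0,.076-s['position'][2]]])*1.25)
for r in arm.landmark_of('crank_handle','wrist'):print(r['position'],M.T@(atz(c,r['position'],.076)-s['position']))
for r in arm.landmark_of('crank','wrist'):print(r['position'],M.T@(atz(c,r['position'],.0)-s['position']))
E
```

```text
[ 0.48707341 -0.21669984  0.01648712] [ 0.29408734 -0.37667852 -0.9194053 ] 0.033524003448634807
-0.002 [[101.0, 224.0], [425.0, 224.0], [111.0, 506.0], [415.0, 506.0]]
0 [[101.0, 242.0], [425.0, 242.0], [112.0, 522.0], [414.0, 522.0]]
0.002 [[102.0, 259.0], [424.0, 259.0], [112.0, 537.0], [414.0, 537.0]]
[[396.36555423 133.5102386 ]]
[311.4, 107.5] [-0.05951285 -0.0019415  -0.07777435]
[315.9, 234.6] [ 0.01648717 -0.00091839 -0.00116902]
```

View pics/w5z.png

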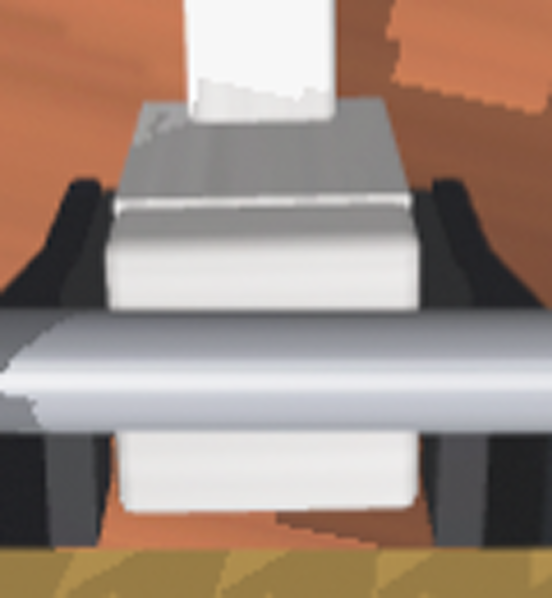

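View pics/w4c.png

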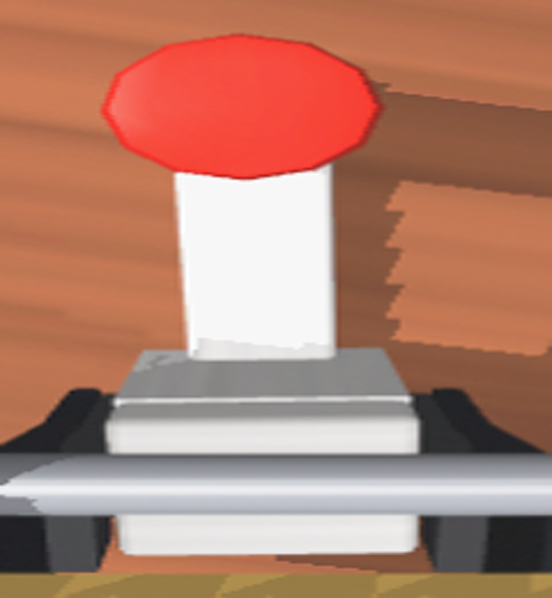

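Request:
play_rows --steps '[{"ax": 0,"ay": 0,"az": 0,"dx": -8,"dy": 0,"dz": 0,"claw": 255},{"ax": 0,"ay": 0,"az": 0,"dx": -25,"dy": 0,"dz": 0,"claw": 255},{"ax": 0,"ay": 0,"az": 0,"dx": -50,"dy": 0,"dz": 0,"claw": 255},{"ax": 0,"ay": 0,"az": 0,"dx": -75,"dy": 0,"dz": 0,"claw": 255},{"ax": 0,"ay": 0,"az": 0,"dx": -100,"dy": 0,"dz": 0,"claw": 255},{"ax": 0,"ay": 0,"az": 0,"dx": -125,"dy": 0,"dz": 0,"claw": 255},{"ax": 0,"ay": 0,"az": 0,"dx": -140,"dy": 0,"dz": 0,"claw": 255},{"ax": 0,"ay": 0,"az": 0,"dx": -150,"dy": 0,"dz": 0,"claw": 255},{"ax": 0,"ay": 0,"az": 0,"dx": -150,"dy": 0,"dz": 0,"claw": 255},{"ax": 0,"ay": 0,"az": 0,"dx": -150,"dy": 0,"dz": 0,"claw": 255}]'

```text
time_s: 7.97
position: [0.4868, -0.2164, 0.1661]
tool_rot: [2.082, 0.275, -2.082]
wrist_force: [0.2, -0.2, -3.4]
gripper_width: 0.0334
```

```bash
python3 - <<'E'
from h import *
s=arm.observe();print(s['position'],s['wrist_force'],s['torque'],s['gripper_width']);c=cam('wrist',s);M=R.from_rotvec(s['tool_rot']).as_matrix()
print('heading',np.degrees(np.arctan2(M[1,2],M[0,2])),M.round(3))
im=arm.camera('wrist')
save(cv2.resize(im[60:320,260:380],None,fx=4.6,fy=2.3,interpolation=cv2.INTER_CUBIC),'pics/w6.png')
tgt=np.array([.540,.0895,s['position'][2]]);h=np.radians(-98.5);tgt[:2]+=.001*np.array([np.cos(h),np.sin(h)])
print('move in tool mm',1000*M.T@(tgt-s['position']))
E
```

```text
[ 0.48682179 -0.216423    0.16612119] [ 0.18295185 -0.23458436 -3.38615863] [-0.05756627  0.18562368  0.00142409] 0.03336411886097666
heading -164.97445307576356 [[-0.     0.259 -0.966]
 [ 0.001 -0.966 -0.259]
 [-1.    -0.001  0.   ]]
move in tool mm [ 1.45090871e-01 -2.80760235e+02 -1.30271350e+02]
```

View pics/w6.png

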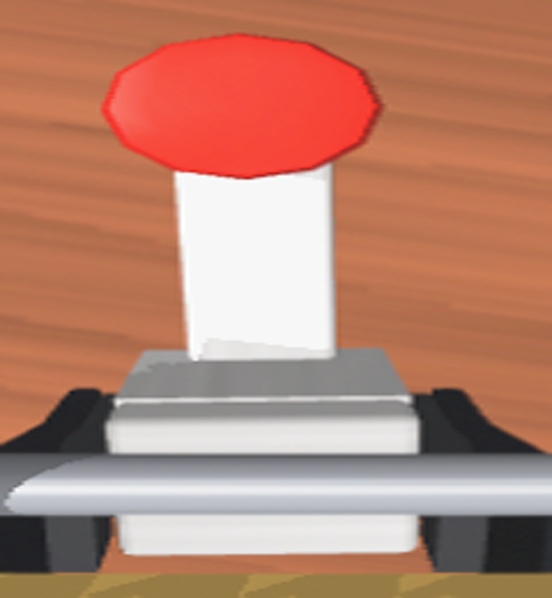

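The crank is held, level and unslipped: handle and hub sit at the same pixels as before the lift. Moving over the shaft.

Request:
play_rows --steps '[{"ax": -3,"ay": 0,"az": 0,"dx": 0,"dy": -12,"dz": -6,"claw": 255},{"ax": -9,"ay": 0,"az": 0,"dx": 0,"dy": -37,"dz": -17,"claw": 255},{"ax": -15,"ay": 0,"az": 0,"dx": 0,"dy": -64,"dz": -30,"claw": 255},{"ax": -22,"ay": 0,"az": 0,"dx": 0,"dy": -94,"dz": -43,"claw": 255},{"ax": -29,"ay": 0,"az": 0,"dx": 0,"dy": -124,"dz": -57,"claw": 255},{"ax": -36,"ay": 0,"az": 0,"dx": 0,"dy": -154,"dz": -71,"claw": 255},{"ax": -43,"ay": 0,"az": 0,"dx": 0,"dy": -184,"dz": -85,"claw": 255},{"ax": -50,"ay": 0,"az": 0,"dx": 0,"dy": -214,"dz": -99,"claw": 255},{"ax": -57,"ay": 0,"az": 0,"dx": 0,"dy": -242,"dz": -112,"claw": 255},{"ax": -62,"ay": 0,"az": 0,"dx": 0,"dy": -265,"dz": -123,"claw": 255},{"ax": -66,"ay": 0,"az": 0,"dx": 0,"dy": -278,"dz": -129,"claw": 255},{"ax": -66.5,"ay": 0,"az": 0,"dx": 0,"dy": -281,"dz": -130,"claw": 255}]'

```text
time_s: 9.02
position: [0.539, 0.0926, 0.1648]
tool_rot: [1.309, 1.143, -1.312]
wrist_force: [-0.9, -0.2, -3.1]
gripper_width: 0.0338
```

Request:
play_rows --steps '[{"ax": 0,"ay": 0,"az": 0,"dx": 0,"dy": 0,"dz": 0,"claw": 255},{"ax": 0,"ay": 0,"az": 0,"dx": 0,"dy": 0,"dz": 0,"claw": 255}]'

```text
time_s: 9.18
position: [0.5393, 0.0875, 0.1657]
tool_rot: [1.317, 1.135, -1.32]
wrist_force: [-0.6, -0.5, -4.1]
gripper_width: 0.0336
```

```bash
python3 - <<'E'
from h import *
s=arm.observe();print(s['position'],s['joints'],s['wrist_force'],s['gripper_width']);M=R.from_rotvec(s['tool_rot']).as_matrix()
print('heading',np.degrees(np.arctan2(M[1,2],M[0,2])),M.round(3))
save(arm.camera('wrist'),'pics/w7.png',1.25)
im=arm.camera('side');np.save('s7.npy',im);save(cv2.resize(im[100:220,250:390],None,fx=5,fy=5,interpolation=cv2.INTER_CUBIC),'pics/s7.png')
c=cam('side')
O=s['position']-[0,0,.0165]+M@[0,0,-.001]
print('hub under->',(proj(c,[O])-[250,100])*5,'shaft tip,foot',(proj(c,[[.54,.0895,.122],[.54,.0895,.085]])-[250,100])*5)
E
```

```text
[0.5392791  0.08749252 0.16565332] [-0.63737419  0.20469332  0.44604059  1.76764818 -0.09374467  1.19198285
 -0.31438113] [-0.64862545 -0.46657167 -4.05346595] 0.033602221475354764
heading -98.58247013658055 [[-0.001  0.989 -0.149]
 [-0.001 -0.149 -0.989]
 [-1.    -0.001  0.001]]
hub under-> [[291.31885277 247.53527359]] shaft tip,foot [[293.13484294 275.4779439 ]
 [295.19556723 314.0428943 ]]
```

View pics/w7.png

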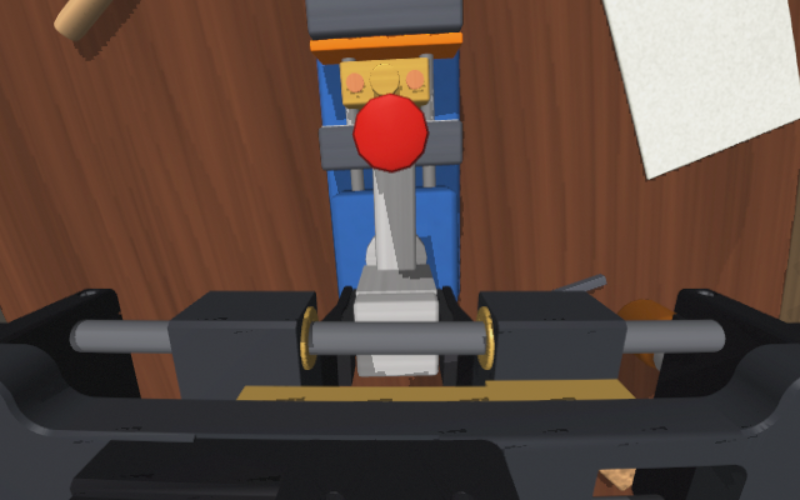

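View pics/s7.png

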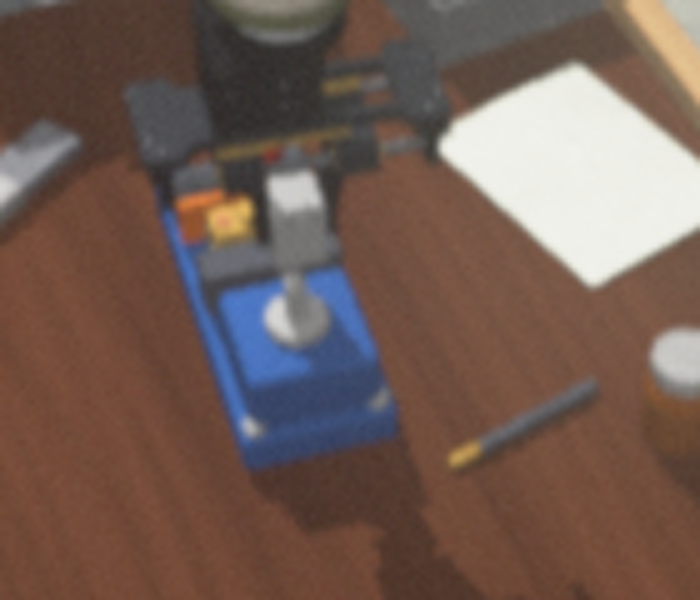

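Aligned: the side view has the hub at (295,215), directly above the shaft at (293,285). The wrist view has the arm in line with the vice. Lowering in stages.

Request:
play_rows --steps '[{"ax": 0,"ay": 0,"az": 0,"dx": 8,"dy": 0.5,"dz": -1.3,"claw": 255},{"ax": 0,"ay": 0,"az": 0,"dx": 18,"dy": 0.5,"dz": -1.3,"claw": 255},{"ax": 0,"ay": 0,"az": 0,"dx": 25,"dy": 0.5,"dz": -1.3,"claw": 255},{"ax": 0,"ay": 0,"az": 0,"dx": 29,"dy": 0.5,"dz": -1.3,"claw": 255},{"ax": 0,"ay": 0,"az": 0,"dx": 32,"dy": 0.5,"dz": -1.3,"claw": 255},{"ax": 0,"ay": 0,"az": 0,"dx": 34,"dy": 0.5,"dz": -1.3,"claw": 255},{"ax": 0,"ay": 0,"az": 0,"dx": 36,"dy": 0.5,"dz": -1.3,"claw": 255},{"ax": 0,"ay": 0,"az": 0,"dx": 36,"dy": 0.5,"dz": -1.3,"claw": 255}]'

```text
time_s: 9.95
position: [0.5398, 0.0894, 0.13]
tool_rot: [1.316, 1.136, -1.319]
wrist_force: [-2.5, -0.3, -5.0]
gripper_width: 0.0339
```

```bash
python3 - <<'E'
from h import *
s=arm.observe();print(s['position'],s['wrist_force'],s['torque'],s['gripper_width']);M=R.from_rotvec(s['tool_rot']).as_matrix();print('force in tool',M.T@s['wrist_force'])
save(arm.camera('wrist'),'pics/w8.png',1.25)
E
```

```text
[0.53980212 0.08942977 0.12996069] [-2.54372548 -0.26161637 -4.96599637] [-0.33781696  0.92329556 -0.04188949] 0.0338725134841655
force in tool [ 4.97038929 -2.46914052  0.63140933]
```

Request:
play_rows --steps '[{"ax": 0,"ay": 0,"az": 0,"dx": 3,"dy": 0,"dz": 0,"claw": 255},{"ax": 0,"ay": 0,"az": 0,"dx": 7,"dy": 0,"dz": 0,"claw": 255},{"ax": 0,"ay": 0,"az": 0,"dx": 11,"dy": 0,"dz": 0,"claw": 255},{"ax": 0,"ay": 0,"az": 0,"dx": 15,"dy": 0,"dz": 0,"claw": 255},{"ax": 0,"ay": 0,"az": 0,"dx": 19,"dy": 0,"dz": 0,"claw": 255},{"ax": 0,"ay": 0,"az": 0,"dx": 23,"dy": 0,"dz": 0,"claw": 255},{"ax": 0,"ay": 0,"az": 0,"dx": 26,"dy": 0,"dz": 0,"claw": 255},{"ax": 0,"ay": 0,"az": 0,"dx": 28,"dy": 0,"dz": 0,"claw": 255},{"ax": 0,"ay": 0,"az": 0,"dx": 28,"dy": 0,"dz": 0,"claw": 255}]'

```text
time_s: 10.75
position: [0.5396, 0.0893, 0.1021]
tool_rot: [1.316, 1.137, -1.319]
wrist_force: [-5.6, -0.7, -4.4]
gripper_width: 0.0336
```

```bash
python3 - <<'E'
from h import *
s=arm.observe();print(s['position'],s['wrist_force'],s['torque'],s['gripper_width']);M=R.from_rotvec(s['tool_rot']).as_matrix();print('force in tool',M.T@s['wrist_force'])
save(arm.camera('wrist'),'pics/w9.png',1.25)
E
```

```text
[0.53960536 0.08932842 0.10210788] [-5.61396646 -0.68780556 -4.41557802] [-0.39273892  1.47451656 -0.0157029 ] 0.03358638583425408
force in tool [ 4.42726404 -5.44204963  1.5068026 ]
```

View pics/w9.png

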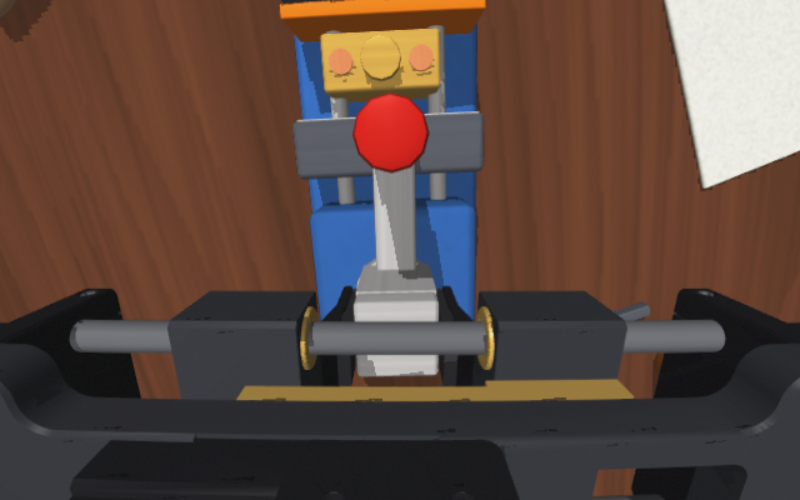

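The crank is seated: underside at about 0.0856 and little vertical force. I'll start winding with the hub grip, clockwise from above being +ax. The first turn is a gentle one.

Request:
play_rows --steps '[{"ax": 3,"ay": 0,"az": 0,"dx": 0.5,"dy": -0.5,"dz": 0,"claw": 255},{"ax": 8,"ay": 0,"az": 0,"dx": 0.5,"dy": -0.5,"dz": 0,"claw": 255},{"ax": 13,"ay": 0,"az": 0,"dx": 0.5,"dy": -0.5,"dz": 0,"claw": 255},{"ax": 18,"ay": 0,"az": 0,"dx": 0.5,"dy": -0.5,"dz": 0,"claw": 255},{"ax": 23,"ay": 0,"az": 0,"dx": 0.5,"dy": -0.5,"dz": 0,"claw": 255},{"ax": 28,"ay": 0,"az": 0,"dx": 0.5,"dy": -0.5,"dz": 0,"claw": 255},{"ax": 33,"ay": 0,"az": 0,"dx": 0.5,"dy": -0.5,"dz": 0,"claw": 255}]'

```text
time_s: 11.38
position: [0.539, 0.0888, 0.1017]
tool_rot: [1.72, 0.772, -1.725]
wrist_force: [-8.0, -3.8, -2.1]
gripper_width: 0.0339
```

```bash
cat > st.py <<'E'
from h import *
import sys
s=arm.observe();M=R.from_rotvec(s['tool_rot']).as_matrix()
print(s['time_s'],s['position'].round(4),'F',s['wrist_force'].round(1),'T',s['torque'].round(2),s['gripper_width'].round(4),'j7',s['joints'][6].round(3),'heading',np.degrees(np.arctan2(M[1,2],M[0,2])).round(2),'down',M[:,0].round(3))
if len(sys.argv)>1: save(arm.camera('wrist'),sys.argv[1],1.25)
E
python3 st.py pics/w10.png
```

```text
Traceback (most recent call last):
  File "st.py", line 4, in <module>
    print(s['time_s'],s['position'].round(4),'F',s['wrist_force'].round(1),'T',s['torque'].round(2),s['gripper_width'].round(4),'j7',s['joints'][6].round(3),'heading',np.degrees(np.arctan2(M[1,2],M[0,2])).round(2),'down',M[:,0].round(3))
                                                                                                    ^^^^^^^^^^^^^^^^^^^^^^^^
AttributeError: 'float' object has no attribute 'round'
```

```bash
sed -i "s/s\['gripper_width'\].round(4)/round(float(s['gripper_width']),4)/; s/s\['joints'\]\[6\].round(3)/round(float(s['joints'][6]),3)/" st.py
python3 st.py pics/w10.png
```

```text
11.3833 [0.539  0.0888 0.1017] F [-8.  -3.8 -2.1] T [-0.96  1.75  0.42] 0.0339 j7 -0.843 heading -131.72 down [-0.002 -0.001 -1.   ]
```

View pics/w10.png

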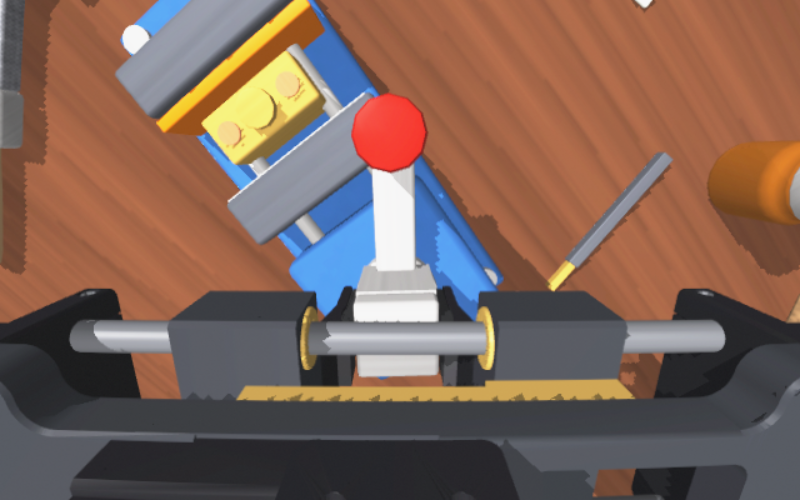

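The crank turns with the gripper at a steady 0.42 N m and the jaw is moving. Continuing.

Request:
play_rows --steps '[{"ax": 6,"ay": 0,"az": 0,"dx": 0,"dy": -0.3,"dz": 0.8,"claw": 255},{"ax": 13,"ay": 0,"az": 0,"dx": 0,"dy": -0.3,"dz": 0.8,"claw": 255},{"ax": 20,"ay": 0,"az": 0,"dx": 0,"dy": -0.3,"dz": 0.8,"claw": 255},{"ax": 27,"ay": 0,"az": 0,"dx": 0,"dy": -0.3,"dz": 0.8,"claw": 255},{"ax": 34,"ay": 0,"az": 0,"dx": 0,"dy": -0.3,"dz": 0.8,"claw": 255},{"ax": 41,"ay": 0,"az": 0,"dx": 0,"dy": -0.3,"dz": 0.8,"claw": 255},{"ax": 48,"ay": 0,"az": 0,"dx": 0,"dy": -0.3,"dz": 0.8,"claw": 255},{"ax": 55,"ay": 0,"az": 0,"dx": 0,"dy": -0.3,"dz": 0.8,"claw": 255},{"ax": 62,"ay": 0,"az": 0,"dx": 0,"dy": -0.3,"dz": 0.8,"claw": 255},{"ax": 69,"ay": 0,"az": 0,"dx": 0,"dy": -0.3,"dz": 0.8,"claw": 255},{"ax": 76,"ay": 0,"az": 0,"dx": 0,"dy": -0.3,"dz": 0.8,"claw": 255},{"ax": 83,"ay": 0,"az": 0,"dx": 0,"dy": -0.3,"dz": 0.8,"claw": 255}]'

```text
time_s: 12.43
position: [0.5389, 0.0886, 0.1018]
tool_rot: [-1.875, 0.589, 1.875]
wrist_force: [-3.5, -2.6, -4.9]
gripper_width: 0.0339
```

```bash
python3 st.py pics/w11.png
```

```text
12.4333 [0.5389 0.0886 0.1018] F [-3.5 -2.6 -4.9] T [-0.68  1.04  0.4 ] 0.0339 j7 -2.214 heading 145.19 down [-0.001 -0.001 -1.   ]
```

View pics/w11.png

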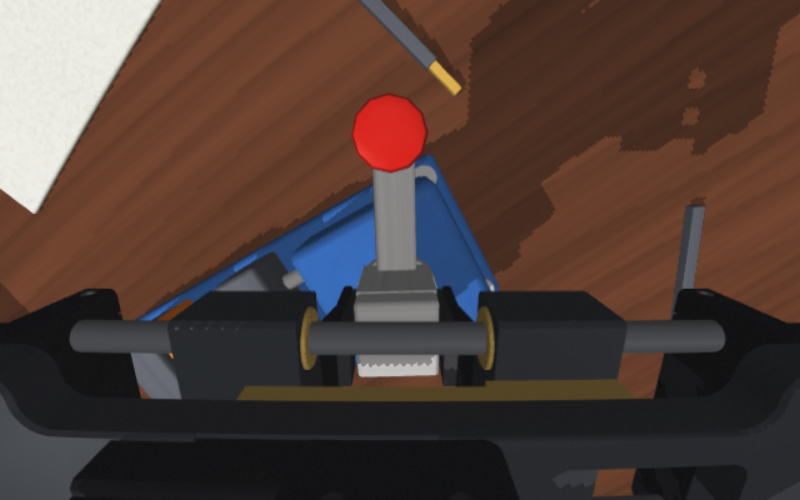

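Request:
play_rows --steps '[{"ax": 7,"ay": 0,"az": 0,"dx": 0,"dy": 0,"dz": 0,"claw": 255},{"ax": 13,"ay": 0,"az": 0,"dx": 0,"dy": 0,"dz": 0,"claw": 255},{"ax": 13,"ay": 0,"az": 0,"dx": 0,"dy": 0,"dz": 0,"claw": 255},{"ax": 13,"ay": 0,"az": 0,"dx": 0,"dy": 0,"dz": 0,"claw": 62},{"ax": 13,"ay": 0,"az": 0,"dx": 0,"dy": 0,"dz": 0,"claw": 62},{"ax": 13,"ay": 0,"az": 0,"dx": 0,"dy": 0,"dz": 0,"claw": 62},{"ax": 13,"ay": 0,"az": 0,"dx": 0,"dy": 0,"dz": 0,"claw": 62},{"ax": 13,"ay": 0,"az": 0,"dx": -7,"dy": 0,"dz": 0,"claw": 62},{"ax": 13,"ay": 0,"az": 0,"dx": -15,"dy": 0,"dz": 0,"claw": 62},{"ax": 13,"ay": 0,"az": 0,"dx": -15,"dy": 0,"dz": 0,"claw": 62}]'

```text
time_s: 13.32
position: [0.5405, 0.0895, 0.1191]
tool_rot: [-1.733, 0.759, 1.729]
wrist_force: [0.4, 0.1, -0.5]
gripper_width: 0.0645
```

```bash
python3 st.py pics/w12.png; python3 - <<'E'
from h import *
im=arm.camera('side');save(cv2.resize(im[100:220,250:390],None,fx=5,fy=5,interpolation=cv2.INTER_CUBIC),'pics/s12.png')
E
```

```text
13.3167 [0.5405 0.0895 0.1191] F [ 0.4  0.1 -0.5] T [ 0.03  0.18 -0.01] 0.0645 j7 -2.433 heading 132.51 down [ 0.003  0.001 -1.   ]
```

View pics/w12.png

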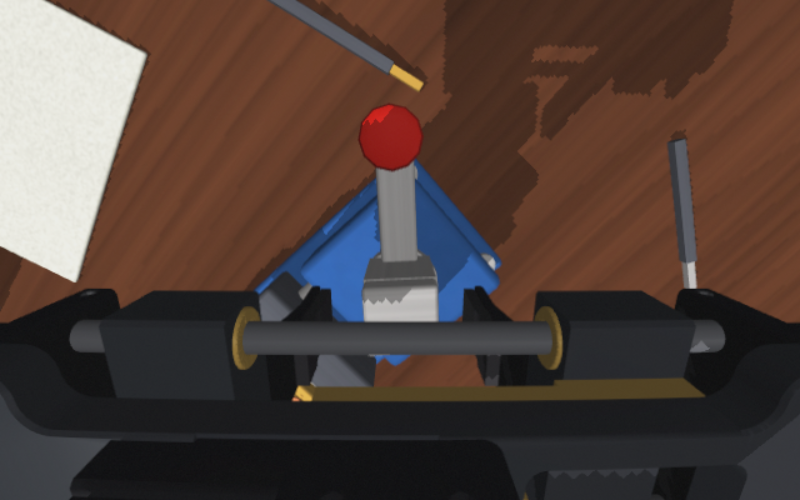

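View pics/s12.png

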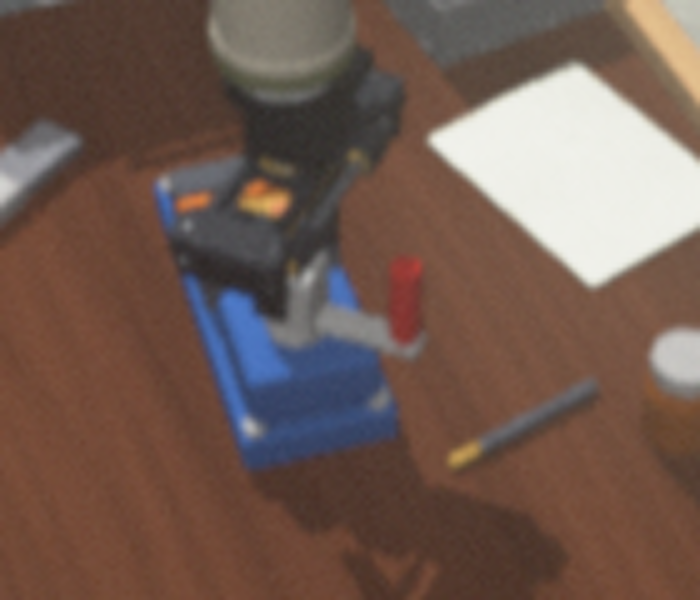

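Released. The crank sits on the shaft with the handle at (405,300) in the side view. I'll rotate the open gripper back 270° around the hub and regrip.

Request:
play_rows --steps '[{"ax": -7,"ay": 0,"az": 0,"dx": 0,"dy": 1,"dz": 0.4,"claw": 62},{"ax": -14,"ay": 0,"az": 0,"dx": 0,"dy": 1.4,"dz": 0.4,"claw": 62},{"ax": -21,"ay": 0,"az": 0,"dx": 0,"dy": 1.4,"dz": 0.4,"claw": 62},{"ax": -28,"ay": 0,"az": 0,"dx": 0,"dy": 1.4,"dz": 0.4,"claw": 62},{"ax": -35,"ay": 0,"az": 0,"dx": 0,"dy": 1.4,"dz": 0.4,"claw": 62},{"ax": -42,"ay": 0,"az": 0,"dx": 0,"dy": 1.4,"dz": 0.4,"claw": 62},{"ax": -49,"ay": 0,"az": 0,"dx": 0,"dy": 1.4,"dz": 0.4,"claw": 62},{"ax": -56,"ay": 0,"az": 0,"dx": 0,"dy": 1.4,"dz": 0.4,"claw": 62},{"ax": -63,"ay": 0,"az": 0,"dx": 0,"dy": 1.4,"dz": 0.4,"claw": 62},{"ax": -70,"ay": 0,"az": 0,"dx": 0,"dy": 1.4,"dz": 0.4,"claw": 62},{"ax": -77,"ay": 0,"az": 0,"dx": 0,"dy": 1.4,"dz": 0.4,"claw": 62},{"ax": -84,"ay": 0,"az": 0,"dx": 0,"dy": 1.4,"dz": 0.4,"claw": 62}]'

```text
time_s: 14.42
position: [0.5379, 0.0886, 0.1169]
tool_rot: [1.852, 0.617, -1.852]
wrist_force: [0.2, -0.3, 0.6]
gripper_width: 0.066
```

```bash
python3 st.py
```

```text
14.4167 [0.5379 0.0886 0.1169] F [ 0.2 -0.3  0.6] T [-0.08  0.12  0.06] 0.066 j7 -1.04 heading -143.14 down [-0.  0. -1.]
```

Request:
play_rows --steps '[{"ax": -7,"ay": 0,"az": 0,"dx": 0,"dy": 0,"dz": 0,"claw": 62},{"ax": -14,"ay": 0,"az": 0,"dx": 0,"dy": 0,"dz": 0,"claw": 62},{"ax": -21,"ay": 0,"az": 0,"dx": 0,"dy": 0,"dz": 0,"claw": 62},{"ax": -28,"ay": 0,"az": 0,"dx": 0,"dy": 0,"dz": 0,"claw": 62},{"ax": -35,"ay": 0,"az": 0,"dx": 0,"dy": 0,"dz": 0,"claw": 62},{"ax": -42,"ay": 0,"az": 0,"dx": 0,"dy": 0,"dz": 0,"claw": 62},{"ax": -49,"ay": 0,"az": 0,"dx": 0,"dy": 0,"dz": 0,"claw": 62},{"ax": -56,"ay": 0,"az": 0,"dx": 0,"dy": 0,"dz": 0,"claw": 62},{"ax": -63,"ay": 0,"az": 0,"dx": 0,"dy": 0,"dz": 0,"claw": 62},{"ax": -70,"ay": 0,"az": 0,"dx": 0,"dy": 0,"dz": 0,"claw": 62},{"ax": -77,"ay": 0,"az": 0,"dx": 0,"dy": 0,"dz": 0,"claw": 62},{"ax": -84,"ay": 0,"az": 0,"dx": 0,"dy": 0,"dz": 0,"claw": 62}]'

```text
time_s: 15.42
position: [0.5379, 0.0886, 0.1169]
tool_rot: [0.804, 1.417, -0.804]
wrist_force: [0.4, 0.6, -0.1]
gripper_width: 0.066
```

Request:
play_rows --steps '[{"ax": -7,"ay": 0,"az": 0,"dx": 0,"dy": 0,"dz": 0,"claw": 62},{"ax": -14,"ay": 0,"az": 0,"dx": 0,"dy": 0,"dz": 0,"claw": 62},{"ax": -21,"ay": 0,"az": 0,"dx": 0,"dy": 0,"dz": 0,"claw": 62},{"ax": -28,"ay": 0,"az": 0,"dx": 0,"dy": 0,"dz": 0,"claw": 62},{"ax": -35,"ay": 0,"az": 0,"dx": 0,"dy": 0,"dz": 0,"claw": 62},{"ax": -42,"ay": 0,"az": 0,"dx": 0,"dy": 0,"dz": 0,"claw": 62},{"ax": -49,"ay": 0,"az": 0,"dx": 0,"dy": 0,"dz": 0,"claw": 62},{"ax": -56,"ay": 0,"az": 0,"dx": 0,"dy": 0,"dz": 0,"claw": 62},{"ax": -63,"ay": 0,"az": 0,"dx": 0,"dy": 0,"dz": 0,"claw": 62},{"ax": -70,"ay": 0,"az": 0,"dx": 0,"dy": 0,"dz": 0,"claw": 62},{"ax": -77,"ay": 0,"az": 0,"dx": 0,"dy": 0,"dz": 0,"claw": 62},{"ax": -84,"ay": 0,"az": 0,"dx": 0,"dy": 0,"dz": 0,"claw": 62}]'

```text
time_s: 16.42
position: [0.5379, 0.0886, 0.1168]
tool_rot: [-0.34, 1.544, 0.34]
wrist_force: [-0.0, 0.2, 0.5]
gripper_width: 0.0663
```

Request:
play_rows --steps '[{"ax": -6,"ay": 0,"az": 0,"dx": 5,"dy": 0,"dz": 0,"claw": 62},{"ax": -12,"ay": 0,"az": 0,"dx": 10,"dy": 0,"dz": 0,"claw": 62},{"ax": -18,"ay": 0,"az": 0,"dx": 15,"dy": 0,"dz": 0,"claw": 62},{"ax": -18,"ay": 0,"az": 0,"dx": 15,"dy": 0,"dz": 0,"claw": 62},{"ax": -18,"ay": 0,"az": 0,"dx": 15,"dy": 0,"dz": 0,"claw": 62}]'

```text
time_s: 16.83
position: [0.5378, 0.0885, 0.1018]
tool_rot: [-0.578, 1.493, 0.578]
wrist_force: [0.5, -0.8, -0.3]
gripper_width: 0.0656
```

```bash
python3 st.py pics/w13.png
```

```text
16.8333 [0.5378 0.0885 0.1018] F [ 0.5 -0.8 -0.3] T [ 0.08  0.09 -0.05] 0.0656 j7 2.098 heading 42.32 down [-0.001 -0.    -1.   ]
```

View pics/w13.png

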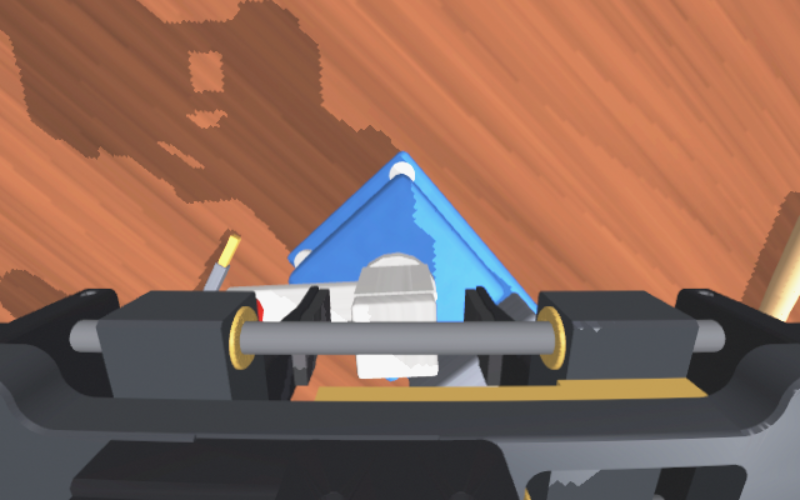

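The hub is squarely between the open fingers, with the arm and handle on the left below the finger. Regripping.

Request:
play_rows --squeeze 60 --steps '[{"ax": 0,"ay": 0,"az": 0,"dx": 0,"dy": -0.6,"dz": 1.1,"claw": 255},{"ax": 0,"ay": 0,"az": 0,"dx": 0,"dy": -0.6,"dz": 1.1,"claw": 255},{"ax": 0,"ay": 0,"az": 0,"dx": 0,"dy": -0.6,"dz": 1.1,"claw": 255},{"ax": 0,"ay": 0,"az": 0,"dx": 0,"dy": -0.6,"dz": 1.1,"claw": 255},{"ax": 0,"ay": 0,"az": 0,"dx": 0,"dy": -0.6,"dz": 1.1,"claw": 255},{"ax": 0,"ay": 0,"az": 0,"dx": 0,"dy": -0.6,"dz": 1.1,"claw": 255},{"ax": 0,"ay": 0,"az": 0,"dx": 0,"dy": -0.6,"dz": 1.1,"claw": 255},{"ax": 0,"ay": 0,"az": 0,"dx": 0,"dy": -0.6,"dz": 1.1,"claw": 255},{"ax": 0,"ay": 0,"az": 0,"dx": 0,"dy": -0.6,"dz": 1.1,"claw": 255}]'

```text
time_s: 17.63
position: [0.5391, 0.089, 0.1021]
tool_rot: [-0.58, 1.492, 0.581]
wrist_force: [-0.1, 0.3, 0.6]
gripper_width: 0.0339
```

```bash
python3 st.py
```

```text
17.6333 [0.5391 0.089  0.1021] F [-0.1  0.3  0.6] T [0.18 0.21 0.09] 0.0339 j7 2.101 heading 42.52 down [-0.  0. -1.]
```

Request:
play_rows --steps '[{"ax": 6,"ay": 0,"az": 0,"dx": 0,"dy": 0,"dz": 0,"claw": 255},{"ax": 13,"ay": 0,"az": 0,"dx": 0,"dy": 0,"dz": 0,"claw": 255},{"ax": 20,"ay": 0,"az": 0,"dx": 0,"dy": 0,"dz": 0,"claw": 255},{"ax": 27,"ay": 0,"az": 0,"dx": 0,"dy": 0,"dz": 0,"claw": 255},{"ax": 34,"ay": 0,"az": 0,"dx": 0,"dy": 0,"dz": 0,"claw": 255},{"ax": 41,"ay": 0,"az": 0,"dx": 0,"dy": 0,"dz": 0,"claw": 255},{"ax": 48,"ay": 0,"az": 0,"dx": 0,"dy": 0,"dz": 0,"claw": 255},{"ax": 55,"ay": 0,"az": 0,"dx": 0,"dy": 0,"dz": 0,"claw": 255},{"ax": 62,"ay": 0,"az": 0,"dx": 0,"dy": 0,"dz": 0,"claw": 255},{"ax": 69,"ay": 0,"az": 0,"dx": 0,"dy": 0,"dz": 0,"claw": 255},{"ax": 76,"ay": 0,"az": 0,"dx": 0,"dy": 0,"dz": 0,"claw": 255},{"ax": 83,"ay": 0,"az": 0,"dx": 0,"dy": 0,"dz": 0,"claw": 255}]'

```text
time_s: 18.63
position: [0.5392, 0.0883, 0.102]
tool_rot: [0.557, 1.498, -0.558]
wrist_force: [-0.2, -2.2, 1.1]
gripper_width: 0.0338
```

```bash
python3 st.py
```

```text
18.6333 [0.5392 0.0883 0.102 ] F [-0.2 -2.2  1.1] T [-0.57  0.2   0.39] 0.0338 j7 0.694 heading -40.82 down [-0.    -0.001 -1.   ]
```

Request:
play_rows --steps '[{"ax": 7,"ay": 0,"az": 0,"dx": 0,"dy": 0,"dz": 0,"claw": 255},{"ax": 14,"ay": 0,"az": 0,"dx": 0,"dy": 0,"dz": 0,"claw": 255},{"ax": 21,"ay": 0,"az": 0,"dx": 0,"dy": 0,"dz": 0,"claw": 255},{"ax": 28,"ay": 0,"az": 0,"dx": 0,"dy": 0,"dz": 0,"claw": 255},{"ax": 35,"ay": 0,"az": 0,"dx": 0,"dy": 0,"dz": 0,"claw": 255},{"ax": 42,"ay": 0,"az": 0,"dx": 0,"dy": 0,"dz": 0,"claw": 255},{"ax": 49,"ay": 0,"az": 0,"dx": 0,"dy": 0,"dz": 0,"claw": 255},{"ax": 56,"ay": 0,"az": 0,"dx": 0,"dy": 0,"dz": 0,"claw": 255},{"ax": 63,"ay": 0,"az": 0,"dx": 0,"dy": 0,"dz": 0,"claw": 255},{"ax": 70,"ay": 0,"az": 0,"dx": 0,"dy": 0,"dz": 0,"claw": 255},{"ax": 77,"ay": 0,"az": 0,"dx": 0,"dy": 0,"dz": 0,"claw": 255},{"ax": 84,"ay": 0,"az": 0,"dx": 0,"dy": 0,"dz": 0,"claw": 255}]'

```text
time_s: 19.63
position: [0.5384, 0.0882, 0.102]
tool_rot: [1.639, 0.858, -1.643]
wrist_force: [-4.4, -2.7, 4.9]
gripper_width: 0.0338
```

```bash
python3 st.py pics/w14.png; python3 - <<'E'
from h import *
im=arm.camera('top');np.save('t14.npy',im);save(cv2.resize(im[150:230,180:300],None,fx=6.6,fy=6.6,interpolation=cv2.INTER_CUBIC),'pics/t14.png')
im=arm.camera('side');save(cv2.resize(im[100:220,250:390],None,fx=5,fy=5,interpolation=cv2.INTER_CUBIC),'pics/s14.png')
E
```

```text
19.6333 [0.5384 0.0882 0.102 ] F [-4.4 -2.7  4.9] T [-0.59  1.21  0.46] 0.0338 j7 -0.714 heading -124.82 down [-0.002 -0.001 -1.   ]
```

View pics/t14.png

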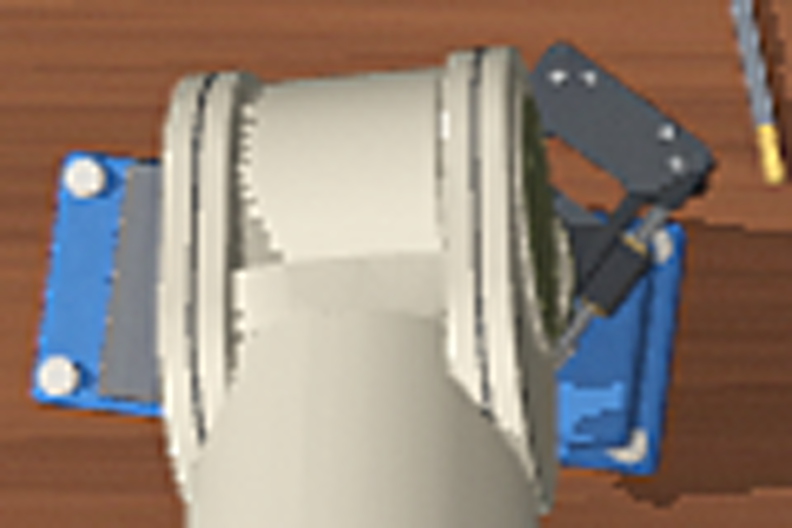

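View pics/w14.png

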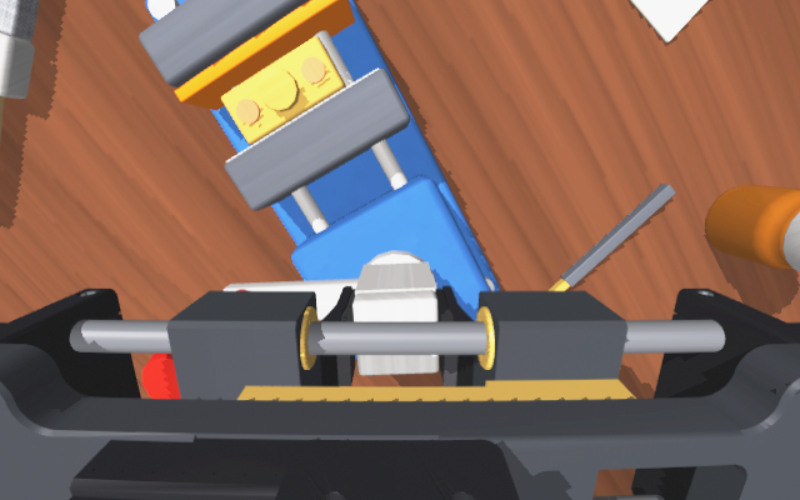

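```bash
python3 - <<'E'
from h import *
s=arm.observe();c=cam('wrist',s);im=arm.camera('wrist');np.save('w14.npy',im)
save(cv2.resize(im[0:175,100:340],None,fx=3.3,fy=3.3,interpolation=cv2.INTER_CUBIC),'pics/w14z.png')
for l in ['jaw_face','pad_face','blank']:
    for r in arm.landmark_of(l,'wrist')[:1]:
        X=atz(c,r['position'],.074 if l!='blank' else .03);print(l,r['conf'],np.array(r['position'])*1.25,X)
E
```

```text
jaw_face 0.64 [297.625 112.375] [0.5506427  0.19288205 0.074     ]
pad_face 0.57 [258.625  47.125] [0.55364912 0.22729506 0.074     ]
blank 0.68 [299.25   98.375] [0.5496956  0.20922741 0.03      ]
```

View pics/w14z.png

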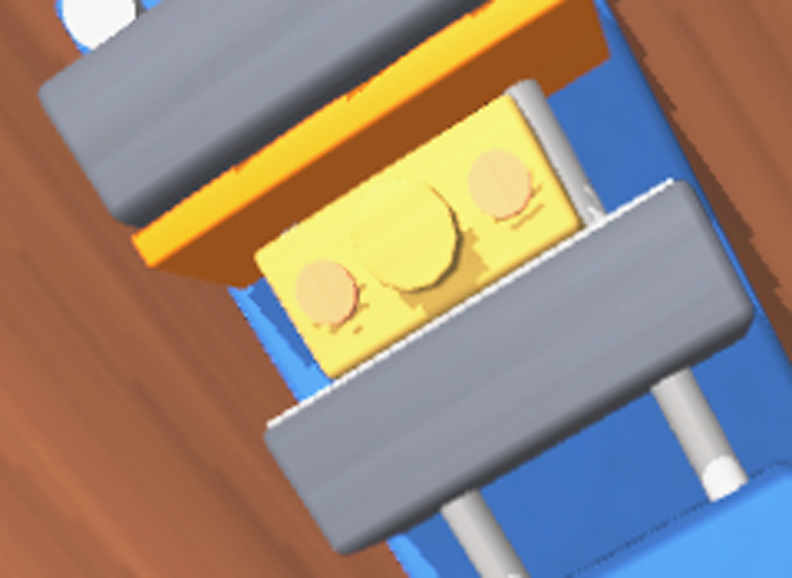

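The jaw edge is about 34.5 mm from the pad, against 47 mm at the start. That matches about 295° × 15 mm per turn. Contact should come in about 155°, so continuing.

Request:
play_rows --steps '[{"ax": 7,"ay": 0,"az": 0,"dx": 0,"dy": 0,"dz": 0,"claw": 255},{"ax": 14,"ay": 0,"az": 0,"dx": 0,"dy": 0,"dz": 0,"claw": 255},{"ax": 21,"ay": 0,"az": 0,"dx": 0,"dy": 0,"dz": 0,"claw": 255},{"ax": 28,"ay": 0,"az": 0,"dx": 0,"dy": 0,"dz": 0,"claw": 255},{"ax": 35,"ay": 0,"az": 0,"dx": 0,"dy": 0,"dz": 0,"claw": 255},{"ax": 42,"ay": 0,"az": 0,"dx": 0,"dy": 0,"dz": 0,"claw": 255},{"ax": 49,"ay": 0,"az": 0,"dx": 0,"dy": 0,"dz": 0,"claw": 255},{"ax": 56,"ay": 0,"az": 0,"dx": 0,"dy": 0,"dz": 0,"claw": 255},{"ax": 63,"ay": 0,"az": 0,"dx": 0,"dy": 0,"dz": 0,"claw": 255},{"ax": 70,"ay": 0,"az": 0,"dx": 0,"dy": 0,"dz": 0,"claw": 255},{"ax": 77,"ay": 0,"az": 0,"dx": 0,"dy": 0,"dz": 0,"claw": 255},{"ax": 84,"ay": 0,"az": 0,"dx": 0,"dy": 0,"dz": 0,"claw": 255}]'

```text
time_s: 20.98
position: [0.5383, 0.0889, 0.1021]
tool_rot: [-1.938, 0.498, 1.942]
wrist_force: [-5.7, -0.2, 4.5]
gripper_width: 0.034
```

```bash
python3 st.py
```

```text
20.9833 [0.5383 0.0889 0.1021] F [-5.7 -0.2  4.5] T [-0.02  1.41  0.5 ] 0.034 j7 -2.094 heading 151.21 down [-0.002  0.    -1.   ]
```

Request:
play_rows --steps '[{"ax": 7,"ay": 0,"az": 0,"dx": 0,"dy": 0,"dz": 0,"claw": 255},{"ax": 14,"ay": 0,"az": 0,"dx": 0,"dy": 0,"dz": 0,"claw": 255},{"ax": 19,"ay": 0,"az": 0,"dx": 0,"dy": 0,"dz": 0,"claw": 255},{"ax": 19,"ay": 0,"az": 0,"dx": 0,"dy": 0,"dz": 0,"claw": 255},{"ax": 19,"ay": 0,"az": 0,"dx": 0,"dy": 0,"dz": 0,"claw": 62},{"ax": 19,"ay": 0,"az": 0,"dx": 0,"dy": 0,"dz": 0,"claw": 62},{"ax": 19,"ay": 0,"az": 0,"dx": 0,"dy": 0,"dz": 0,"claw": 62},{"ax": 19,"ay": 0,"az": 0,"dx": 0,"dy": 0,"dz": 0,"claw": 62},{"ax": 19,"ay": 0,"az": 0,"dx": -7,"dy": 0,"dz": 0,"claw": 62},{"ax": 19,"ay": 0,"az": 0,"dx": -15,"dy": 0,"dz": 0,"claw": 62},{"ax": 19,"ay": 0,"az": 0,"dx": -15,"dy": 0,"dz": 0,"claw": 62}]'

```text
time_s: 21.9
position: [0.5403, 0.0889, 0.1189]
tool_rot: [-1.732, 0.76, 1.729]
wrist_force: [0.8, -0.4, 0.9]
gripper_width: 0.0647
```

```bash
python3 st.py pics/w15.png
```

```text
21.9 [0.5403 0.0889 0.1189] F [ 0.8 -0.4  0.9] T [0.01 0.15 0.01] 0.0647 j7 -2.409 heading 132.5 down [ 0.002  0.001 -1.   ]
```

View pics/w15.png

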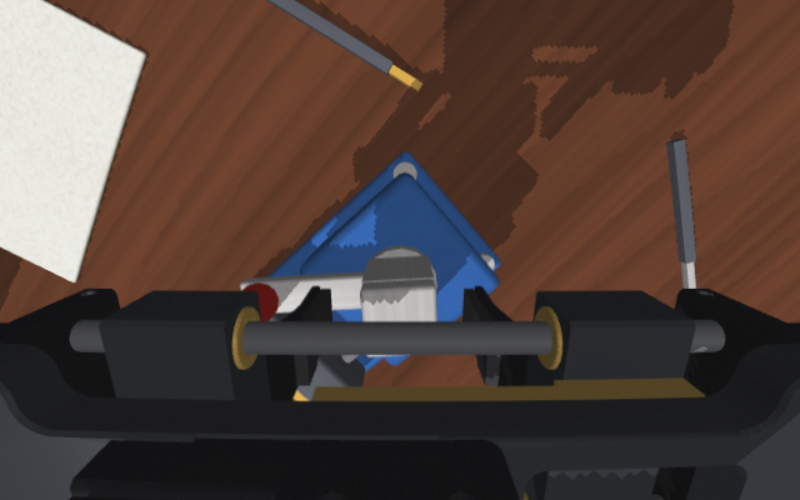

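Request:
play_rows --steps '[{"ax": -7,"ay": 0,"az": 0,"dx": 0,"dy": 0.8,"dz": 0.7,"claw": 62},{"ax": -14,"ay": 0,"az": 0,"dx": 0,"dy": 0.8,"dz": 0.7,"claw": 62},{"ax": -21,"ay": 0,"az": 0,"dx": 0,"dy": 0.8,"dz": 0.7,"claw": 62},{"ax": -28,"ay": 0,"az": 0,"dx": 0,"dy": 0.8,"dz": 0.7,"claw": 62},{"ax": -35,"ay": 0,"az": 0,"dx": 0,"dy": 0.8,"dz": 0.7,"claw": 62},{"ax": -42,"ay": 0,"az": 0,"dx": 0,"dy": 0.8,"dz": 0.7,"claw": 62},{"ax": -49,"ay": 0,"az": 0,"dx": 0,"dy": 0.8,"dz": 0.7,"claw": 62},{"ax": -56,"ay": 0,"az": 0,"dx": 0,"dy": 0.8,"dz": 0.7,"claw": 62},{"ax": -63,"ay": 0,"az": 0,"dx": 0,"dy": 0.8,"dz": 0.7,"claw": 62},{"ax": -70,"ay": 0,"az": 0,"dx": 0,"dy": 0.8,"dz": 0.7,"claw": 62},{"ax": -77,"ay": 0,"az": 0,"dx": 0,"dy": 0.8,"dz": 0.7,"claw": 62},{"ax": -84,"ay": 0,"az": 0,"dx": 0,"dy": 0.8,"dz": 0.7,"claw": 62}]'

```text
time_s: 22.95
position: [0.5382, 0.0889, 0.1171]
tool_rot: [1.852, 0.617, -1.852]
wrist_force: [1.0, 0.6, 0.0]
gripper_width: 0.0659
```

Request:
play_rows --steps '[{"ax": -7,"ay": 0,"az": 0,"dx": 0,"dy": 0,"dz": 0,"claw": 62},{"ax": -14,"ay": 0,"az": 0,"dx": 0,"dy": 0,"dz": 0,"claw": 62},{"ax": -21,"ay": 0,"az": 0,"dx": 0,"dy": 0,"dz": 0,"claw": 62},{"ax": -28,"ay": 0,"az": 0,"dx": 0,"dy": 0,"dz": 0,"claw": 62},{"ax": -35,"ay": 0,"az": 0,"dx": 0,"dy": 0,"dz": 0,"claw": 62},{"ax": -42,"ay": 0,"az": 0,"dx": 0,"dy": 0,"dz": 0,"claw": 62},{"ax": -42,"ay": 0,"az": 0,"dx": 0,"dy": 0,"dz": 0,"claw": 62}]'

```text
time_s: 23.53
position: [0.5381, 0.0888, 0.1171]
tool_rot: [1.351, 1.111, -1.351]
wrist_force: [-0.3, 0.5, 0.0]
gripper_width: 0.0659
```

```bash
python3 st.py pics/w16.png
```

```text
23.5333 [0.5381 0.0888 0.1171] F [-0.3  0.5  0. ] T [-0.08  0.06 -0.01] 0.0659 j7 -0.324 heading -101.15 down [ 0.  0. -1.]
```

View pics/w16.png

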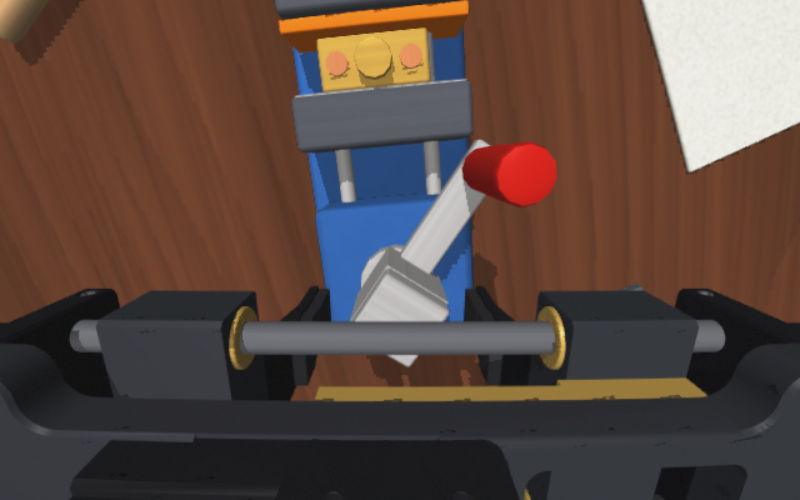

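Good view: the jaw edge runs (294,96)–(470,80) and the pad's lower top edge (281,33)–(468,13).

```bash
python3 - <<'E'
from h import *
s=arm.observe();c=cam('wrist',s);im=arm.camera('wrist')
save(cv2.resize(im[0:130,210:390],None,fx=4.4,fy=4.4,interpolation=cv2.INTER_CUBIC),'pics/w16z.png')
v=np.array([np.cos(np.radians(83.5)),np.sin(np.radians(83.5)),0])
q=lambda p:atz(c,np.array(p)/1.25,.074)
f=lambda a,b:((q(a)+q(b))/2)@v
print('gap',f((281,33),(468,13))-f((294,96),(470,80)))
E
```

```text
gap 0.03148906849700511
```

View pics/w16z.png

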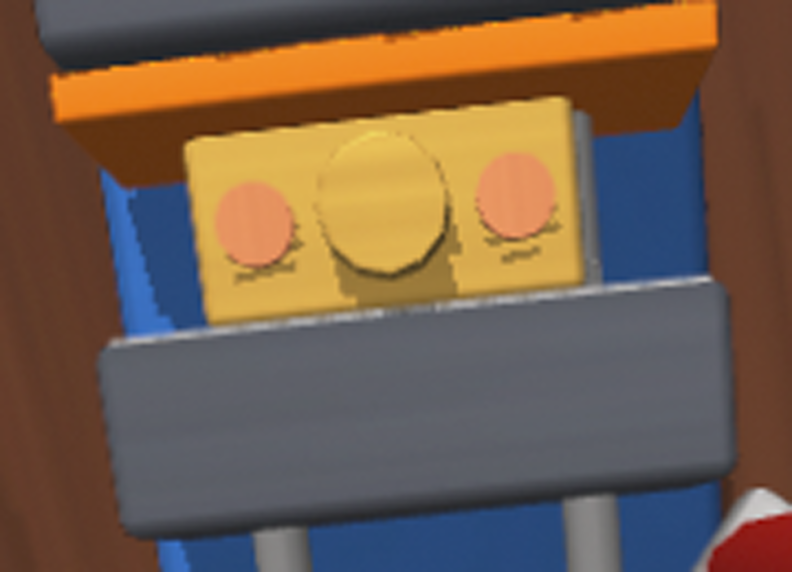

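Request:
play_rows --steps '[{"ax": -7,"ay": 0,"az": 0,"dx": 0,"dy": 1,"dz": -0.2,"claw": 62},{"ax": -14,"ay": 0,"az": 0,"dx": 0,"dy": 1,"dz": -0.2,"claw": 62},{"ax": -21,"ay": 0,"az": 0,"dx": 0,"dy": 1,"dz": -0.2,"claw": 62},{"ax": -28,"ay": 0,"az": 0,"dx": 0,"dy": 1,"dz": -0.2,"claw": 62},{"ax": -35,"ay": 0,"az": 0,"dx": 0,"dy": 1,"dz": -0.2,"claw": 62},{"ax": -42,"ay": 0,"az": 0,"dx": 0,"dy": 1,"dz": -0.2,"claw": 62},{"ax": -49,"ay": 0,"az": 0,"dx": 5,"dy": 1,"dz": -0.2,"claw": 62},{"ax": -53.6,"ay": 0,"az": 0,"dx": 12,"dy": 1,"dz": -0.2,"claw": 62},{"ax": -53.6,"ay": 0,"az": 0,"dx": 15,"dy": 1,"dz": -0.2,"claw": 62},{"ax": -53.6,"ay": 0,"az": 0,"dx": 15,"dy": 1,"dz": -0.2,"claw": 62}]'

```text
time_s: 24.47
position: [0.5387, 0.0888, 0.1013]
tool_rot: [0.657, 1.47, -0.658]
wrist_force: [0.9, -0.8, -0.8]
gripper_width: 0.066
```

```bash
python3 st.py pics/w17.png
```

```text
24.4667 [0.5387 0.0888 0.1013] F [ 0.9 -0.8 -0.8] T [-0.02 -0.01 -0.01] 0.066 j7 0.576 heading -48.2 down [-0.001 -0.    -1.   ]
```

View pics/w17.png

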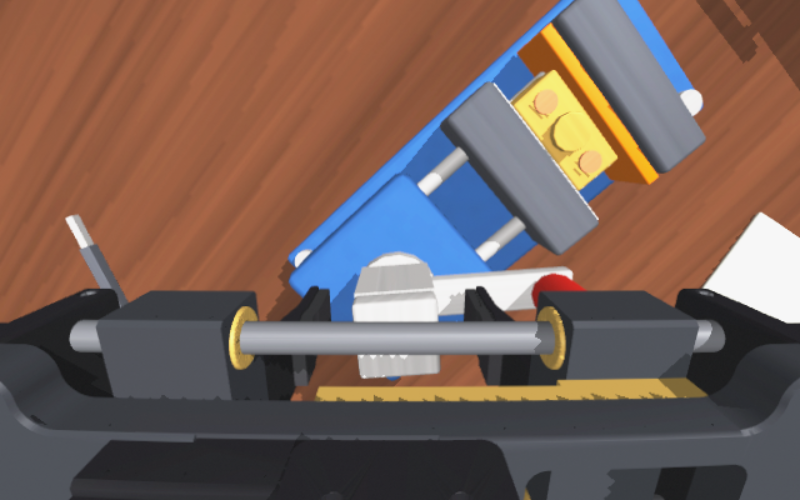

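The hub is square in the fingers, with the handle at (560,290) clear to the right. Regripping and winding.

Request:
play_rows --squeeze 60 --steps '[{"ax": 0,"ay": 0,"az": 0,"dx": 0,"dy": 0,"dz": 0,"claw": 255},{"ax": 0,"ay": 0,"az": 0,"dx": 0,"dy": 0,"dz": 0,"claw": 255},{"ax": 0,"ay": 0,"az": 0,"dx": 0,"dy": 0,"dz": 0,"claw": 255},{"ax": 0,"ay": 0,"az": 0,"dx": 0,"dy": 0,"dz": 0,"claw": 255},{"ax": 0,"ay": 0,"az": 0,"dx": 0,"dy": 0,"dz": 0,"claw": 255},{"ax": 0,"ay": 0,"az": 0,"dx": 0,"dy": 0,"dz": 0,"claw": 255},{"ax": 0,"ay": 0,"az": 0,"dx": 0,"dy": 0,"dz": 0,"claw": 255},{"ax": 0,"ay": 0,"az": 0,"dx": 0,"dy": 0,"dz": 0,"claw": 255},{"ax": 0,"ay": 0,"az": 0,"dx": 0,"dy": 0,"dz": 0,"claw": 255}]'

```text
time_s: 25.27
position: [0.5389, 0.0886, 0.1021]
tool_rot: [0.653, 1.471, -0.653]
wrist_force: [-4.5, -2.0, 4.3]
gripper_width: 0.034
```

Request:
play_rows --steps '[{"ax": 7,"ay": 0,"az": 0,"dx": 0,"dy": 0,"dz": 0,"claw": 255},{"ax": 14,"ay": 0,"az": 0,"dx": 0,"dy": 0,"dz": 0,"claw": 255},{"ax": 21,"ay": 0,"az": 0,"dx": 0,"dy": 0,"dz": 0,"claw": 255},{"ax": 28,"ay": 0,"az": 0,"dx": 0,"dy": 0,"dz": 0,"claw": 255},{"ax": 35,"ay": 0,"az": 0,"dx": 0,"dy": 0,"dz": 0,"claw": 255},{"ax": 42,"ay": 0,"az": 0,"dx": 0,"dy": 0,"dz": 0,"claw": 255},{"ax": 48,"ay": 0,"az": 0,"dx": 0,"dy": 0,"dz": 0,"claw": 255},{"ax": 54,"ay": 0,"az": 0,"dx": 0,"dy": 0,"dz": 0,"claw": 255},{"ax": 60,"ay": 0,"az": 0,"dx": 0,"dy": 0,"dz": 0,"claw": 255}]'

```text
time_s: 26.02
position: [0.5389, 0.0886, 0.1021]
tool_rot: [1.438, 1.042, -1.439]
wrist_force: [-4.0, -3.0, 5.4]
gripper_width: 0.034
```

```bash
cat > gap.py <<'E'
from h import *
import sys
s=arm.observe();c=cam('wrist',s);im=arm.camera('wrist')
save(im,sys.argv[1],1.25);np.save('last.npy',im)
E
python3 st.py; python3 gap.py pics/w18.png
```

```text
26.0167 [0.5389 0.0886 0.1021] F [-4.  -3.   5.4] T [-0.68  1.11  0.43] 0.034 j7 -0.429 heading -108.16 down [-0.001 -0.    -1.   ]
```

View pics/w18.png

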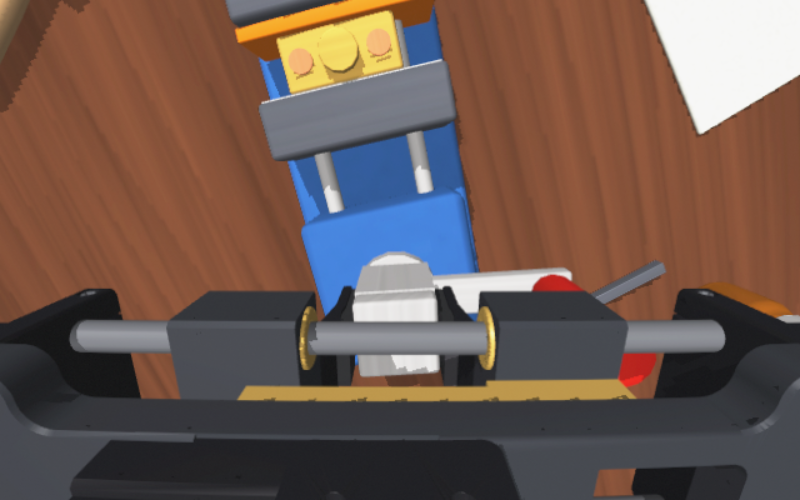

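```bash
python3 - <<'E'
from h import *
im=np.load('last.npy');save(cv2.resize(im[0:110,180:375],None,fx=4.1,fy=4.1,interpolation=cv2.INTER_CUBIC),'pics/w18z.png')
E
```

```text
(no output)
```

View pics/w18z.png

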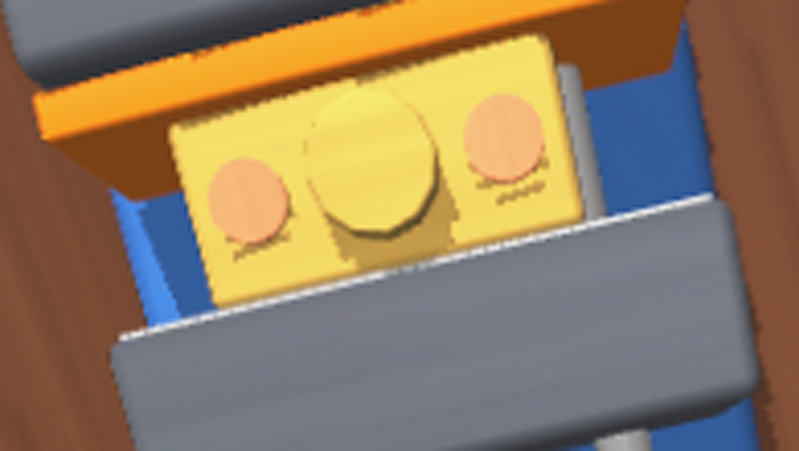

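```bash
python3 - <<'E'
from h import *
s=arm.observe();c=cam('wrist',s)
q=lambda p:atz(c,np.array(p)/4.1+[180,0]-.4,.074)
J=[q((120,340)),q((712,196))];P=[q((42,138)),q((600,2))]
d=J[1]-J[0];d/=np.linalg.norm(d);n=np.array([-d[1],d[0],0])
print(np.linalg.norm(J[1]-J[0]),np.degrees(np.arctan2(n[1],n[0])),[(p-J[0])@n for p in P])
E
```

```text
0.09154590256299988 83.81103258408568 [np.float64(0.029497840417904632), np.float64(0.02857014176668329)]
```

Request:
play_rows --steps '[{"ax": 6,"ay": 0,"az": 0,"dx": 0,"dy": 0,"dz": 0,"claw": 255},{"ax": 12,"ay": 0,"az": 0,"dx": 0,"dy": 0,"dz": 0,"claw": 255},{"ax": 18,"ay": 0,"az": 0,"dx": 0,"dy": 0,"dz": 0,"claw": 255},{"ax": 24,"ay": 0,"az": 0,"dx": 0,"dy": 0,"dz": 0,"claw": 255},{"ax": 30,"ay": 0,"az": 0,"dx": 0,"dy": 0,"dz": 0,"claw": 255},{"ax": 36,"ay": 0,"az": 0,"dx": 0,"dy": 0,"dz": 0,"claw": 255},{"ax": 36,"ay": 0,"az": 0,"dx": 0,"dy": 0,"dz": 0,"claw": 255}]'

```text
time_s: 26.65
position: [0.5387, 0.0886, 0.1021]
tool_rot: [1.863, 0.601, -1.865]
wrist_force: [-5.5, -2.5, 6.0]
gripper_width: 0.0337
```

```bash
python3 st.py; python3 gap.py pics/w19.png;  python3 - <<'E'
from h import *
im=np.load('last.npy');save(cv2.resize(im[0:150,80:340],None,fx=3,fy=3,interpolation=cv2.INTER_CUBIC),'pics/w19z.png')
E
```

```text
26.65 [0.5387 0.0886 0.1021] F [-5.5 -2.5  6. ] T [-0.7   1.23  0.21] 0.0337 j7 -1.028 heading -144.26 down [-0.001 -0.001 -1.   ]
```

View pics/w19z.png

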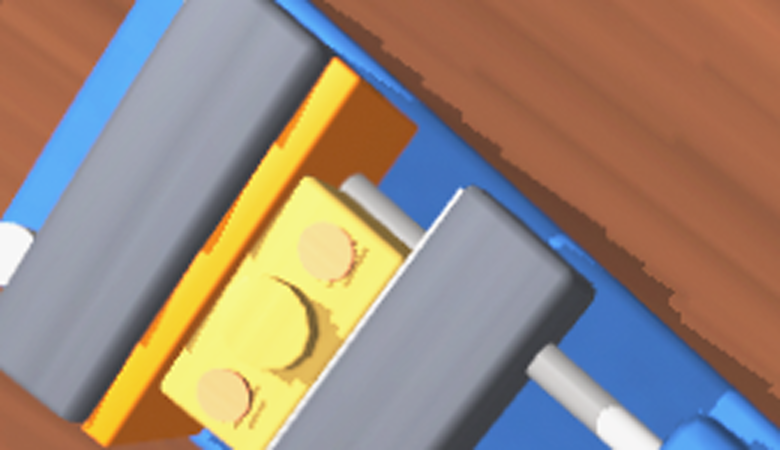

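```bash
python3 - <<'E'
from h import *
s=arm.observe();c=cam('wrist',s)
q=lambda p:atz(c,np.array(p)/3+[80,0]-.33,.074)
J=[q((272,447)),q((462,188))];P=[q((105,445)),q((358,75))];B=[q((82,425)),q((332,57))]
d=P[1]-P[0];print('pad len',np.linalg.norm(d));d/=np.linalg.norm(d);n=np.array([-d[1],d[0],0])
print('gap',[-(p-P[0])@n for p in J],'pad strip',[(p-P[0])@n for p in B])
# strip in w18
E
```

```text
pad len 0.09706713019833846
gap [np.float64(0.028895943265749693), np.float64(0.02871213245501785)] pad strip [np.float64(0.006300693670336076), np.float64(0.005925222616289982)]
```

```bash
cat > rect.py <<'E'
from h import *
def Mh(deg):
    a=np.radians(deg);z=np.array([np.cos(a),np.sin(a),0]);x=np.array([0,0,-1.]);return np.stack([x,np.cross(z,x),z],1)
def rectify(im,pos,deg,z=.074,S=5):
    st={'position':np.array(pos),'tool_rot':R.from_matrix(Mh(deg)).as_rotvec()}
    c=cam('wrist',st)
    a=np.radians(83.3);ux=np.array([np.cos(a),np.sin(a),0]);uy=np.array([-np.sin(a),np.cos(a),0]);o=np.array([.539,.0887,0])
    X=np.arange(.06,.18,.001/S);Y=np.arange(-.03,.03,.001/S)   # columns: vice x 60..180mm
    G=o+X[None,:,None]*ux+Y[:,None,None]*uy+np.array([0,0,z])
    p=proj(c,G.reshape(-1,3)).reshape(len(Y),len(X),2).astype(np.float32)
    return cv2.remap(im,p[...,0],p[...,1],cv2.INTER_CUBIC)
E
python3 - <<'E'
from rect import *
L=[]
ld=lambda n:cv2.resize(cv2.imread(n)[:,:,::-1],(640,400),interpolation=cv2.INTER_AREA)
for im,pos,h in [(np.load('w1.npy'),(.53873,.07596,.16731),-79.46),(np.load('w14.npy'),(.5384,.0882,.102),-124.82),(ld('pics/w16.png'),(.5381,.0888,.1171),-101.15),(ld('pics/w18.png'),(.5389,.0886,.1021),-108.16),(np.load('last.npy'),(.5387,.0886,.1021),-144.26)]:
    r=rectify(im,pos,h)
    L.append(r[90:210])
o=np.vstack(L)
for x in range(0,600,50): o[:,x]=[255,0,255]
save(o,'pics/rect.png');print(o.shape)
E
```

```text
(600, 600, 3)
```

View pics/rect.png

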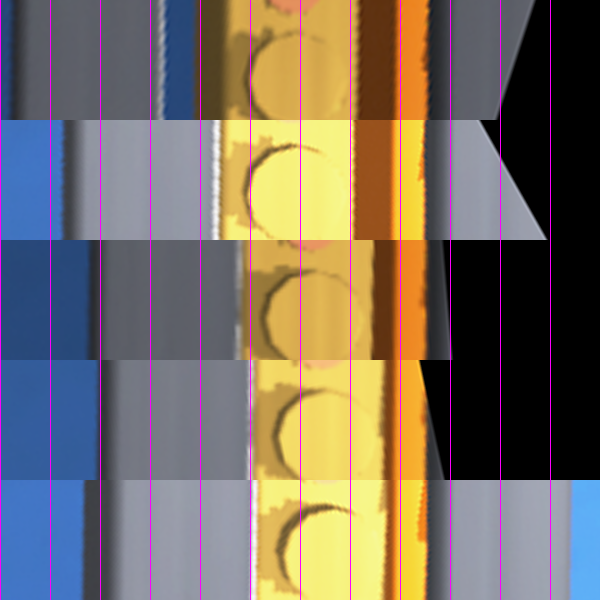

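The rectified strips (5 px/mm) show the jaw edge moving 165→257 px and the pad edge still at about 395 px. The blank is just touching the pad, so contact is about now. Pressing in small steps.

Request:
play_rows --steps '[{"ax": 6,"ay": 0,"az": 0,"dx": 0,"dy": 0,"dz": 0,"claw": 255},{"ax": 12,"ay": 0,"az": 0,"dx": 0,"dy": 0,"dz": 0,"claw": 255},{"ax": 18,"ay": 0,"az": 0,"dx": 0,"dy": 0,"dz": 0,"claw": 255},{"ax": 24,"ay": 0,"az": 0,"dx": 0,"dy": 0,"dz": 0,"claw": 255},{"ax": 30,"ay": 0,"az": 0,"dx": 0,"dy": 0,"dz": 0,"claw": 255},{"ax": 36,"ay": 0,"az": 0,"dx": 0,"dy": 0,"dz": 0,"claw": 255}]'

```text
time_s: 27.2
position: [0.5387, 0.0886, 0.1021]
tool_rot: [-2.219, 0.003, 2.221]
wrist_force: [-4.3, -3.0, 5.9]
gripper_width: 0.0341
```

```bash
python3 st.py; cat > r2.py <<'E'
from rect import *
import sys
s=arm.observe();M=R.from_rotvec(s['tool_rot']).as_matrix();h=np.degrees(np.arctan2(M[1,2],M[0,2]))
im=arm.camera('wrist');save(im,sys.argv[1]+'.png',1.25)
r=rectify(im,s['position'],h)
for x in range(0,600,50): r[:,x]=[255,0,255]
save(r,sys.argv[1]+'r.png')
E
python3 r2.py pics/w20
```

```text
27.2 [0.5387 0.0886 0.1021] F [-4.3 -3.   5.9] T [-0.64  1.31  0.54] 0.0341 j7 -1.617 heading 179.85 down [-0.001 -0.    -1.   ]
```

View pics/w20r.png

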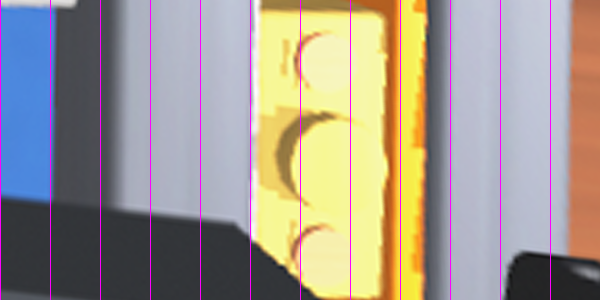

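View pics/w20.png

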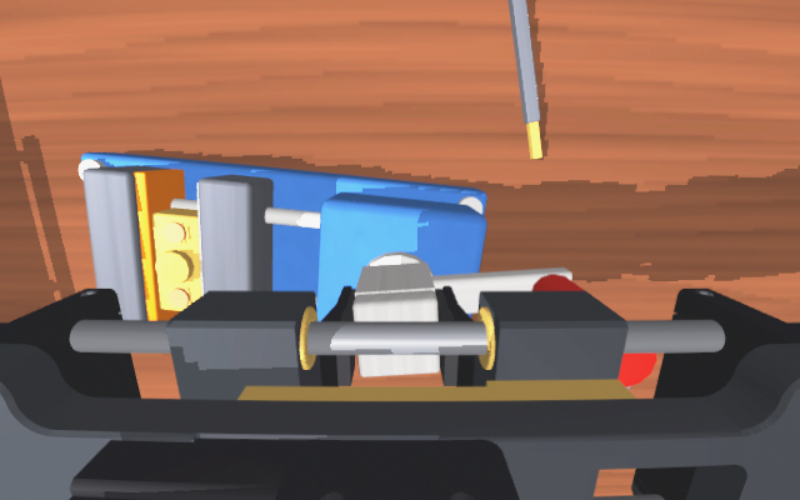

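Request:
play_rows --steps '[{"ax": 6,"ay": 0,"az": 0,"dx": 0,"dy": 0,"dz": 0,"claw": 255},{"ax": 12,"ay": 0,"az": 0,"dx": 0,"dy": 0,"dz": 0,"claw": 255},{"ax": 18,"ay": 0,"az": 0,"dx": 0,"dy": 0,"dz": 0,"claw": 255},{"ax": 24,"ay": 0,"az": 0,"dx": 0,"dy": 0,"dz": 0,"claw": 255}]'

```text
time_s: 27.58
position: [0.5387, 0.0886, 0.1021]
tool_rot: [-1.988, 0.426, 1.99]
wrist_force: [-5.4, -2.3, 4.9]
gripper_width: 0.0338
```

```bash
python3 st.py; python3 r2.py pics/w21; python3 - <<'E'
from h import *
im=arm.camera('side');save(cv2.resize(im[100:220,250:390],None,fx=5,fy=5,interpolation=cv2.INTER_CUBIC),'pics/s21.png')
im=arm.camera('top');save(cv2.resize(im[150:230,180:300],None,fx=6.6,fy=6.6,interpolation=cv2.INTER_CUBIC),'pics/t21.png')
E
```

```text
27.5833 [0.5387 0.0886 0.1021] F [-5.4 -2.3  4.9] T [-0.62  1.36  0.63] 0.0338 j7 -2.006 heading 155.86 down [-0.001 -0.    -1.   ]
```

View pics/w21r.png

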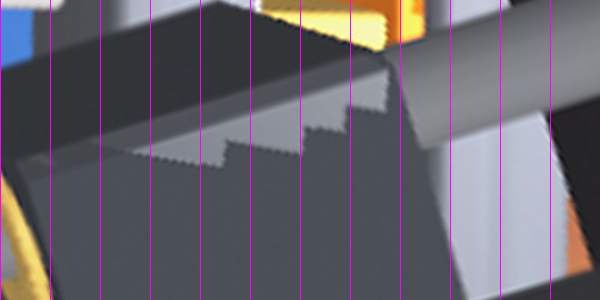

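View pics/s21.png

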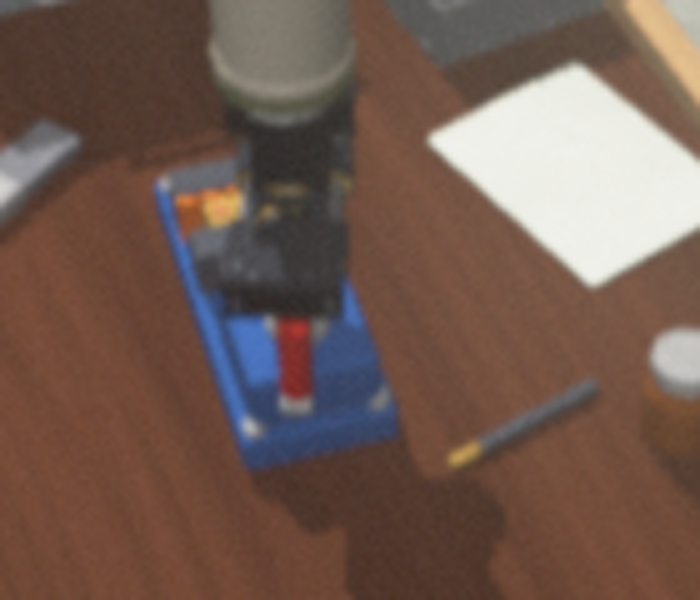

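Torque has risen 0.42→0.63, so the pad is being pressed and is probably at 3–4 mm. I'll release and compare from the same viewpoint as the first vice picture.

Request:
play_rows --steps '[{"ax": 0,"ay": 0,"az": 0,"dx": 0,"dy": 0,"dz": 0,"claw": 62},{"ax": 0,"ay": 0,"az": 0,"dx": 0,"dy": 0,"dz": 0,"claw": 62},{"ax": 0,"ay": 0,"az": 0,"dx": 0,"dy": 0,"dz": 0,"claw": 62},{"ax": 0,"ay": 0,"az": 0,"dx": 0,"dy": 0,"dz": 0,"claw": 62},{"ax": 0,"ay": 0,"az": 0,"dx": 0,"dy": 0,"dz": 0,"claw": 62},{"ax": 0,"ay": 0,"az": 0,"dx": -10,"dy": 0,"dz": 0,"claw": 62},{"ax": 0,"ay": 0,"az": 0,"dx": -30,"dy": 0,"dz": 0,"claw": 62},{"ax": 0,"ay": 0,"az": 0,"dx": -50,"dy": 0,"dz": 0,"claw": 62},{"ax": -7,"ay": 0,"az": 0,"dx": -80,"dy": 0,"dz": 0,"claw": 62},{"ax": -14,"ay": 0,"az": 0,"dx": -80,"dy": 0,"dz": 0,"claw": 62},{"ax": -21,"ay": 0,"az": 0,"dx": -80,"dy": 0,"dz": 0,"claw": 0},{"ax": -28,"ay": 0,"az": 0,"dx": -80,"dy": 0,"dz": 0,"claw": 0}]'

```text
time_s: 28.73
position: [0.5396, 0.089, 0.1834]
tool_rot: [2.184, 0.086, -2.18]
wrist_force: [-0.3, 0.5, -1.4]
gripper_width: 0.0726
```

Request:
play_rows --steps '[{"ax": -7,"ay": 0,"az": 0,"dx": 0,"dy": 0,"dz": 0,"claw": 0},{"ax": -14,"ay": 0,"az": 0,"dx": 0,"dy": 0,"dz": 0,"claw": 0},{"ax": -21,"ay": 0,"az": 0,"dx": 0,"dy": 0,"dz": 0,"claw": 0},{"ax": -28,"ay": 0,"az": 0,"dx": 0,"dy": 0,"dz": 0,"claw": 0},{"ax": -35,"ay": 0,"az": 0,"dx": 0,"dy": 0,"dz": 0,"claw": 0},{"ax": -42,"ay": 0,"az": 0,"dx": 0,"dy": 0,"dz": 0,"claw": 0},{"ax": -49,"ay": 0,"az": 0,"dx": 0,"dy": 0,"dz": 0,"claw": 0},{"ax": -56,"ay": 0,"az": 0,"dx": 0,"dy": 0,"dz": 0,"claw": 0},{"ax": -63,"ay": 0,"az": 0,"dx": 0,"dy": 0,"dz": 0,"claw": 0},{"ax": -70,"ay": 0,"az": 0,"dx": 0,"dy": 0,"dz": 0,"claw": 0},{"ax": -77,"ay": 0,"az": 0,"dx": 0,"dy": 0,"dz": 0,"claw": 0},{"ax": -84,"ay": 0,"az": 0,"dx": 0,"dy": 0,"dz": 0,"claw": 0}]'

```text
time_s: 29.73
position: [0.5394, 0.0887, 0.1829]
tool_rot: [1.23, 1.196, -1.229]
wrist_force: [-0.8, 0.3, -0.2]
gripper_width: 0.0871
```

```bash
python3 st.py
```

```text
29.7333 [0.5394 0.0887 0.1829] F [-0.8  0.3 -0.2] T [-0.1   0.05 -0.03] 0.0871 j7 -0.171 heading -91.56 down [ 0.001  0.    -1.   ]
```

Request:
play_rows --steps '[{"ax": -6,"ay": 0,"az": 0,"dx": 0,"dy": -0.4,"dz": 6,"claw": 0},{"ax": -12.1,"ay": 0,"az": 0,"dx": 8,"dy": -0.4,"dz": 12.7,"claw": 0},{"ax": -12.1,"ay": 0,"az": 0,"dx": 15.6,"dy": -0.4,"dz": 12.7,"claw": 0},{"ax": -12.1,"ay": 0,"az": 0,"dx": 15.6,"dy": -0.4,"dz": 12.7,"claw": 0},{"ax": -12.1,"ay": 0,"az": 0,"dx": 15.6,"dy": -0.4,"dz": 12.7,"claw": 0}]'

```text
time_s: 30.15
position: [0.5381, 0.0765, 0.1664]
tool_rot: [1.079, 1.287, -1.08]
wrist_force: [0.3, 0.6, 0.3]
gripper_width: 0.0867
```

```bash
python3 st.py; python3 - <<'E'
from rect import *
s=arm.observe();M=R.from_rotvec(s['tool_rot']).as_matrix();h=np.degrees(np.arctan2(M[1,2],M[0,2]))
im=arm.camera('wrist');np.save('w22.npy',im);save(im,'pics/w22.png',1.25)
r=rectify(im,s['position'],h,S=6.4);r1=rectify(np.load('w1.npy'),(.53873,.07596,.16731),-79.46,S=6.4)
o=np.vstack([r1[60:330],r[60:330]])
for x in range(0,o.shape[1],64): o[:,x]=[255,0,255]
save(o,'pics/w22r.png');print(o.shape)
E
```

```text
30.15 [0.5381 0.0765 0.1664] F [0.3 0.6 0.3] T [-0.07  0.05  0.03] 0.0867 j7 0.054 heading -79.99 down [-0.001 -0.    -1.   ]
(540, 768, 3)
```

View pics/w22r.png

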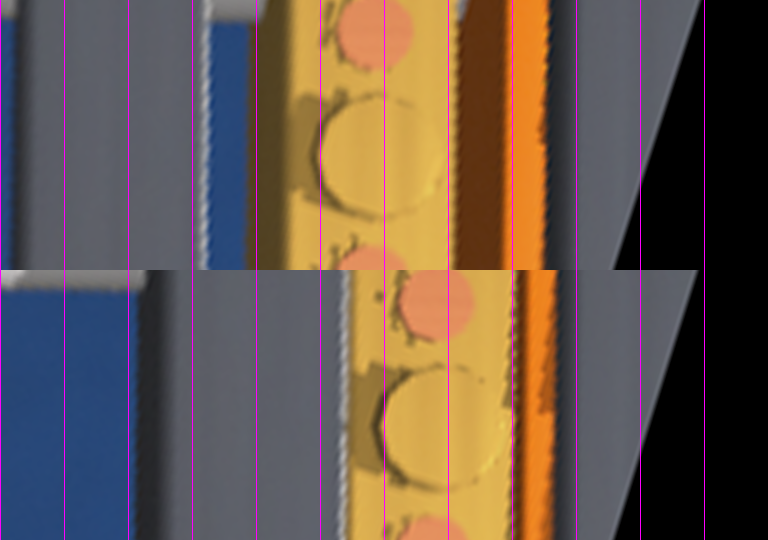

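View pics/w22.png

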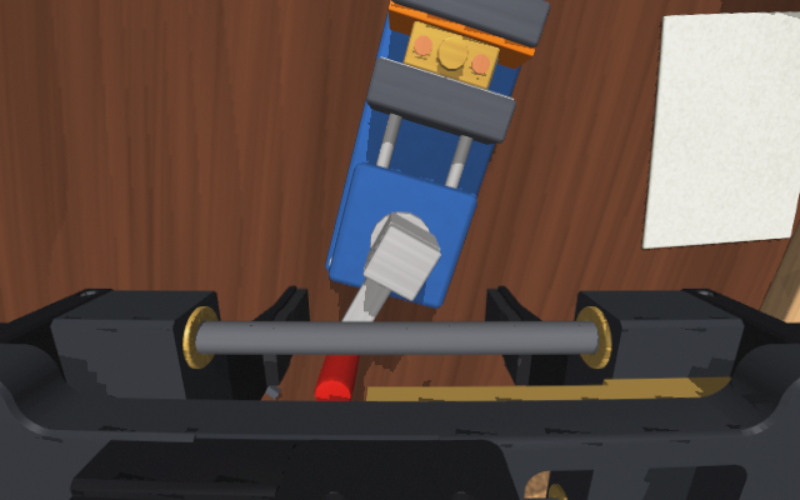

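```bash
python3 - <<'E'
from rect import *
a=np.load('w1.npy');b=np.load('w22.npy')
# register using static features: mask = vice housing/fixed jaw/base + table (exclude jaw/blank/pad/crank/gripper)
m=np.zeros((400,640),np.uint8);m[0:225,20:620]=255
cv2.fillPoly(m,[np.array([[285,130],[300,0],[440,0],[440,60],[395,150]])],0);m[150:,255:360]=0
g1=cv2.cvtColor(a,cv2.COLOR_RGB2GRAY);g2=cv2.cvtColor(b,cv2.COLOR_RGB2GRAY)
W=np.eye(2,3,dtype=np.float32)
cc,W=cv2.findTransformECC(g1,g2,W,cv2.MOTION_EUCLIDEAN,(3,200,1e-6),m,5);print('table',cc,W)
m2=np.zeros((400,640),np.uint8);cv2.fillPoly(m2,[np.array([[280,125],[385,150],[352,248],[258,225]])],255);cv2.circle(m2,(325,200),32,0,-1)
W2=W.copy();cc,W2=cv2.findTransformECC(g1,g2,W2,cv2.MOTION_TRANSLATION,(3,200,1e-6),m2,3);print('housing',cc,W2)
w=cv2.warpAffine(b,W2,(640,400),flags=cv2.INTER_CUBIC|cv2.WARP_INVERSE_MAP)
z=lambda i:cv2.resize(i[0:130,280:445],None,fx=4.6,fy=4.6,interpolation=cv2.INTER_CUBIC)
for n,i in (('a',a),('b',w)): save(z(i),f'pics/cmp_{n}.png')
E
```

```text
table 0.9996253873804326 [[ 0.99994916  0.01008322 -0.74436027]
 [-0.01008322  0.99994916  3.862221  ]]
housing 0.41613281952247494 [[ 0.99994916  0.01008322 -1.8585529 ]
 [-0.01008322  0.99994916  5.7017336 ]]
```

View pics/cmp_a.png

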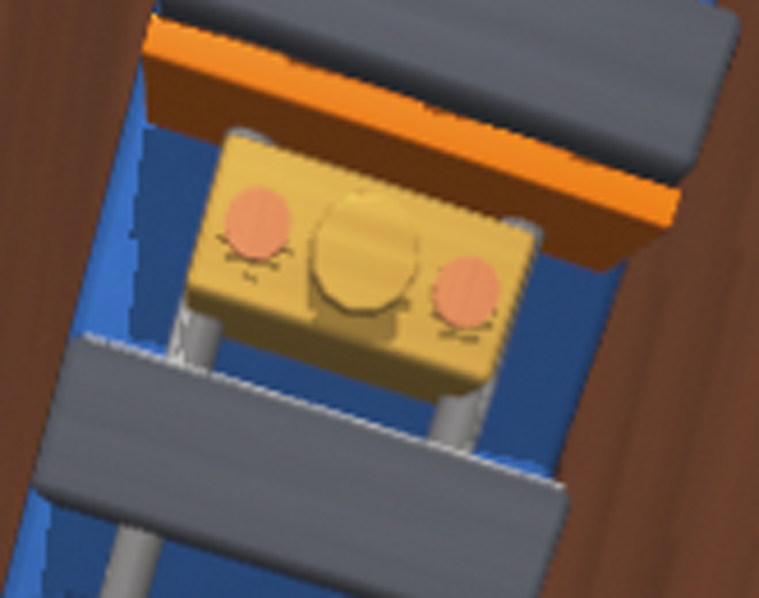

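View pics/cmp_b.png

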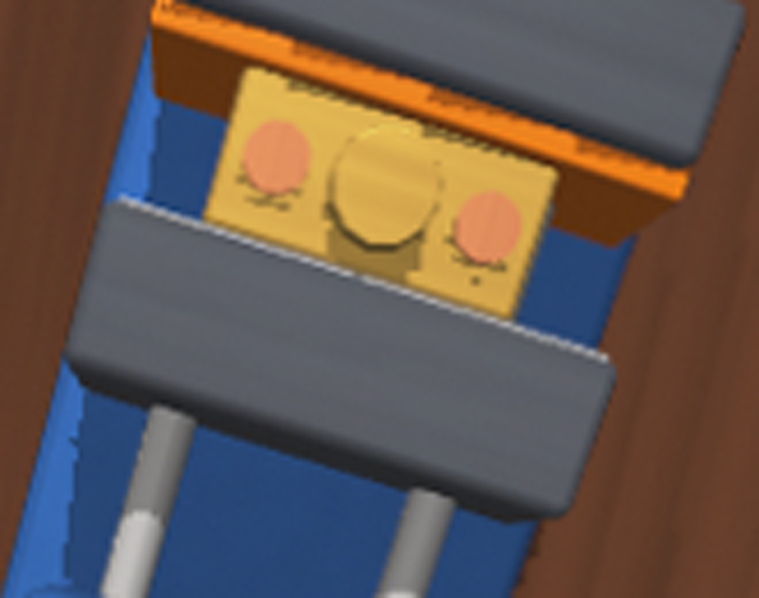

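Comparing the two views, the pad's protruding strip shrinks from about 7.8 to about 5.3 mm, so it's pressed about 2.5 mm. Torque and turn count suggest 3–4 mm. One more ~1 mm (24°) centres it, so I'm regripping the hub.

Request:
play_rows --steps '[{"ax": -7,"ay": 0,"az": 0,"dx": -10,"dy": 1,"dz": -4,"claw": 62},{"ax": -14,"ay": 0,"az": 0,"dx": -10,"dy": 2.9,"dz": -11.8,"claw": 62},{"ax": -21,"ay": 0,"az": 0,"dx": -10,"dy": 2.9,"dz": -11.8,"claw": 62},{"ax": -28,"ay": 0,"az": 0,"dx": -10,"dy": 2.9,"dz": -11.8,"claw": 62},{"ax": -35,"ay": 0,"az": 0,"dx": -10,"dy": 2.9,"dz": -11.8,"claw": 62},{"ax": -42,"ay": 0,"az": 0,"dx": -10,"dy": 2.9,"dz": -11.8,"claw": 62},{"ax": -49,"ay": 0,"az": 0,"dx": -10,"dy": 2.9,"dz": -11.8,"claw": 62},{"ax": -55.9,"ay": 0,"az": 0,"dx": -10,"dy": 2.9,"dz": -11.8,"claw": 62},{"ax": -55.9,"ay": 0,"az": 0,"dx": -10,"dy": 2.9,"dz": -11.8,"claw": 62}]'

```text
time_s: 30.95
position: [0.5393, 0.0888, 0.1769]
tool_rot: [0.324, 1.546, -0.323]
wrist_force: [0.1, 0.5, -0.2]
gripper_width: 0.0658
```

```bash
python3 st.py pics/w23.png
```

```text
30.95 [0.5393 0.0888 0.1769] F [ 0.1  0.5 -0.2] T [-0.02 -0.01 -0.02] 0.0658 j7 0.991 heading -23.63 down [ 0.001  0.    -1.   ]
```

View pics/w23.png

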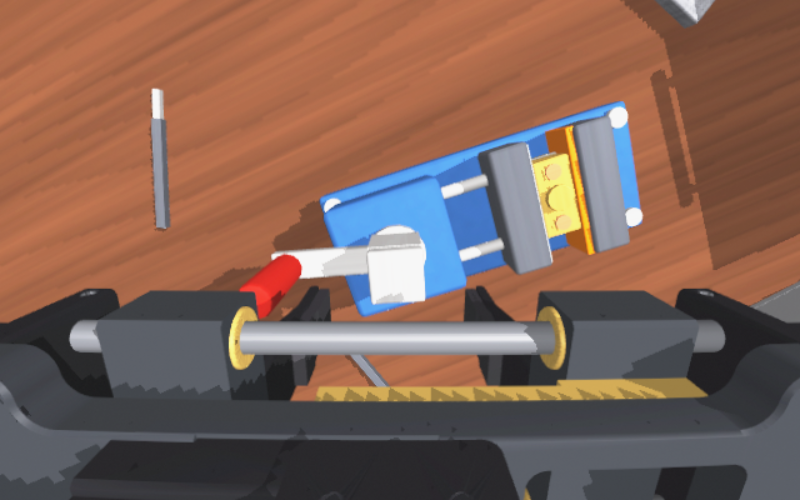

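Request:
play_rows --squeeze 60 --steps '[{"ax": -1,"ay": 0,"az": 0,"dx": 20,"dy": 0,"dz": 0,"claw": 62},{"ax": -1,"ay": 0,"az": 0,"dx": 40,"dy": 0,"dz": 0,"claw": 62},{"ax": -1,"ay": 0,"az": 0,"dx": 58,"dy": 0,"dz": 0,"claw": 62},{"ax": -1,"ay": 0,"az": 0,"dx": 70,"dy": 0,"dz": 0,"claw": 62},{"ax": -1,"ay": 0,"az": 0,"dx": 75,"dy": 0,"dz": 0,"claw": 62},{"ax": -1,"ay": 0,"az": 0,"dx": 75,"dy": 0,"dz": 0,"claw": 255},{"ax": -1,"ay": 0,"az": 0,"dx": 75,"dy": 0,"dz": 0,"claw": 255},{"ax": -1,"ay": 0,"az": 0,"dx": 75,"dy": 0,"dz": 0,"claw": 255},{"ax": -1,"ay": 0,"az": 0,"dx": 75,"dy": 0,"dz": 0,"claw": 255},{"ax": -1,"ay": 0,"az": 0,"dx": 75,"dy": 0,"dz": 0,"claw": 255},{"ax": -1,"ay": 0,"az": 0,"dx": 75,"dy": 0,"dz": 0,"claw": 255},{"ax": -1,"ay": 0,"az": 0,"dx": 75,"dy": 0,"dz": 0,"claw": 255}]'

```text
time_s: 32.0
position: [0.5394, 0.0884, 0.1019]
tool_rot: [0.314, 1.547, -0.313]
wrist_force: [-0.8, -0.4, 4.0]
gripper_width: 0.0342
```

Request:
play_rows --steps '[{"ax": 0,"ay": 0,"az": 0,"dx": 0,"dy": 0,"dz": 0,"claw": 255},{"ax": 0,"ay": 0,"az": 0,"dx": 0,"dy": 0,"dz": 0,"claw": 255},{"ax": 0,"ay": 0,"az": 0,"dx": 0,"dy": 0,"dz": 0,"claw": 255}]'

```text
time_s: 32.25
position: [0.5394, 0.0884, 0.1019]
tool_rot: [0.314, 1.547, -0.313]
wrist_force: [-1.2, 0.7, 6.1]
gripper_width: 0.0341
```

```bash
python3 st.py pics/w24.png
```

```text
32.25 [0.5394 0.0884 0.1019] F [-1.2  0.7  6.1] T [-0.15  0.3   0.25] 0.0341 j7 1.038 heading -22.88 down [ 0.001  0.    -1.   ]
```

View pics/w24.png

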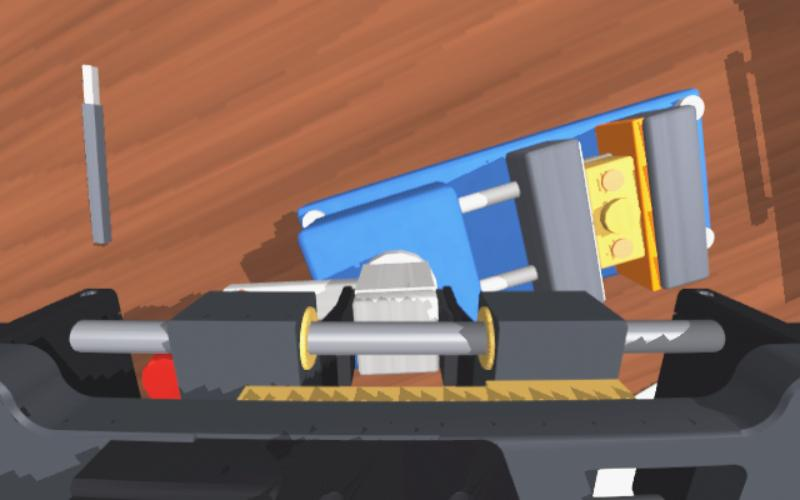

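```bash
python3 r2.py pics/w24
```

Request:
play_rows --steps '[{"ax": 5,"ay": 0,"az": 0,"dx": 0,"dy": 0,"dz": 0,"claw": 255},{"ax": 10,"ay": 0,"az": 0,"dx": 0,"dy": 0,"dz": 0,"claw": 255},{"ax": 15,"ay": 0,"az": 0,"dx": 0,"dy": 0,"dz": 0,"claw": 255},{"ax": 20,"ay": 0,"az": 0,"dx": 0,"dy": 0,"dz": 0,"claw": 255},{"ax": 25,"ay": 0,"az": 0,"dx": 0,"dy": 0,"dz": 0,"claw": 255}]'

```text
time_s: 32.77
position: [0.5393, 0.0882, 0.1019]
tool_rot: [0.656, 1.469, -0.656]
wrist_force: [-1.9, -1.8, 6.9]
gripper_width: 0.0342
```

```bash
python3 st.py; python3 r2.py pics/w25
```

```text
32.7667 [0.5393 0.0882 0.1019] F [-1.9 -1.8  6.9] T [-0.46  0.48  0.67] 0.0342 j7 0.617 heading -48.09 down [ 0. -0. -1.]
```

View pics/w24r.png

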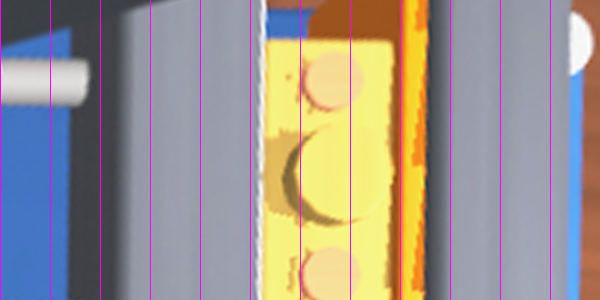

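View pics/w25r.png

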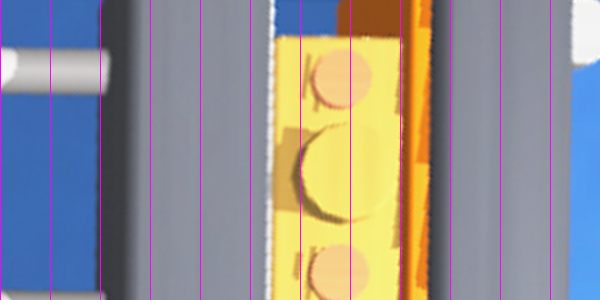

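The pad strip is now about 4.2 mm wide against about 7 mm free, so it's pressed about 2.9 mm. Torque is 0.67. I'll add a small 10° nudge (~0.4 mm), then release and verify.

Request:
play_rows --steps '[{"ax": 5,"ay": 0,"az": 0,"dx": 0,"dy": 0,"dz": 0,"claw": 255},{"ax": 10,"ay": 0,"az": 0,"dx": 0,"dy": 0,"dz": 0,"claw": 255},{"ax": 10,"ay": 0,"az": 0,"dx": 0,"dy": 0,"dz": 0,"claw": 62},{"ax": 10,"ay": 0,"az": 0,"dx": 0,"dy": 0,"dz": 0,"claw": 62},{"ax": 10,"ay": 0,"az": 0,"dx": 0,"dy": 0,"dz": 0,"claw": 62},{"ax": 10,"ay": 0,"az": 0,"dx": 0,"dy": 0,"dz": 0,"claw": 62},{"ax": 10,"ay": 0,"az": 0,"dx": 0,"dy": 0,"dz": 0,"claw": 62},{"ax": 10,"ay": 0,"az": 0,"dx": -10,"dy": 0,"dz": 0,"claw": 62},{"ax": 10,"ay": 0,"az": 0,"dx": -30,"dy": 0,"dz": 0,"claw": 62},{"ax": 10,"ay": 0,"az": 0,"dx": -50,"dy": 0,"dz": 0,"claw": 62},{"ax": 10,"ay": 0,"az": 0,"dx": -80,"dy": 0,"dz": 0,"claw": 62},{"ax": 10,"ay": 0,"az": 0,"dx": -80,"dy": 0,"dz": 0,"claw": 62}]'

```text
time_s: 33.82
position: [0.5416, 0.0885, 0.1873]
tool_rot: [0.792, 1.419, -0.782]
wrist_force: [0.1, -0.3, 0.7]
gripper_width: 0.0655
```

```bash
python3 st.py
```

```text
33.8167 [0.5416 0.0885 0.1873] F [ 0.1 -0.3  0.7] T [ 0.02 -0.04 -0.03] 0.0655 j7 0.41 heading -57.91 down [ 0.007  0.003 -1.   ]
```

Request:
play_rows --steps '[{"ax": 7,"ay": 0,"az": 0,"dx": 0,"dy": -2,"dz": -1,"claw": 62},{"ax": 14,"ay": 0,"az": 0,"dx": 0,"dy": -2,"dz": -1,"claw": 62},{"ax": 21,"ay": 0,"az": 0,"dx": 0,"dy": -2,"dz": -1,"claw": 62},{"ax": 28,"ay": 0,"az": 0,"dx": 0,"dy": -2,"dz": -1,"claw": 62},{"ax": 35,"ay": 0,"az": 0,"dx": 0,"dy": -2,"dz": -1,"claw": 62},{"ax": 42,"ay": 0,"az": 0,"dx": 0,"dy": -2,"dz": -1,"claw": 62},{"ax": 43,"ay": 0,"az": 0,"dx": 20,"dy": -2,"dz": -1,"claw": 62},{"ax": 43,"ay": 0,"az": 0,"dx": 40,"dy": -2,"dz": -1,"claw": 62},{"ax": 43,"ay": 0,"az": 0,"dx": 55,"dy": -2,"dz": -1,"claw": 62},{"ax": 43,"ay": 0,"az": 0,"dx": 66,"dy": -2,"dz": -1,"claw": 62},{"ax": 43,"ay": 0,"az": 0,"dx": 66,"dy": -2,"dz": -1,"claw": 62}]'

```text
time_s: 34.73
position: [0.5358, 0.0879, 0.1139]
tool_rot: [1.346, 1.114, -1.35]
wrist_force: [-0.1, 1.0, -0.2]
gripper_width: 0.0659
```

```bash
python3 st.py; python3 - <<'E'
from rect import *
s=arm.observe();M=R.from_rotvec(s['tool_rot']).as_matrix();h=np.degrees(np.arctan2(M[1,2],M[0,2]))
im=arm.camera('wrist');np.save('w26.npy',im);save(im,'pics/w26.png',1.25)
a=cv2.resize(cv2.imread('pics/w16.png')[:,:,::-1],(640,400),interpolation=cv2.INTER_AREA)
r1=rectify(a,(.5381,.0888,.1171),-101.15,z=.072,S=10);r=rectify(im,s['position'],h,z=.072,S=10)
o=np.vstack([r1[150:430,400:],r[150:430,400:]]);o[:,::50]=[255,0,255];save(o,'pics/w26r.png');print(o.shape)
c=cam('wrist',s)
z=lambda i:cv2.resize(i[0:110,210:390],None,fx=4.4,fy=4.4,interpolation=cv2.INTER_CUBIC)
save(z(im),'pics/w26z.png')
E
```

```text
34.7333 [0.5358 0.0879 0.1139] F [-0.1  1.  -0.2] T [-0.08  0.08  0.02] 0.0659 j7 -0.284 heading -100.87 down [-0.003 -0.001 -1.   ]
(560, 800, 3)
```

View pics/w26r.png

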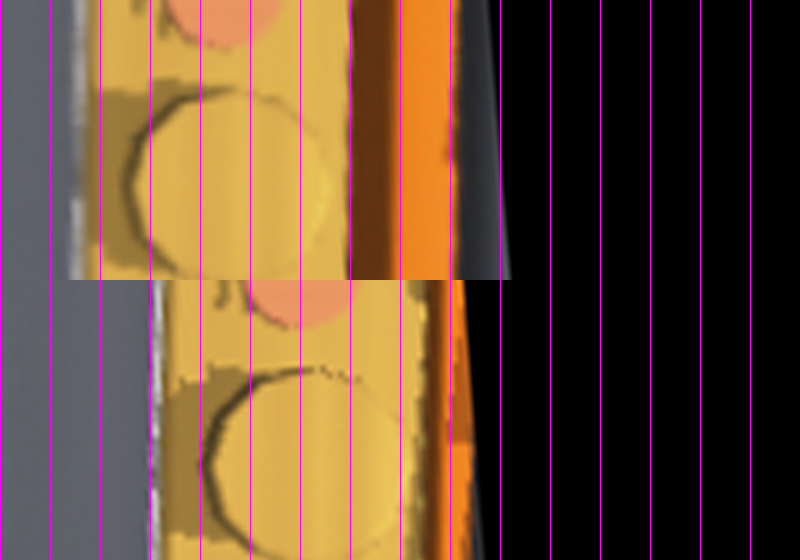

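View pics/w26.png

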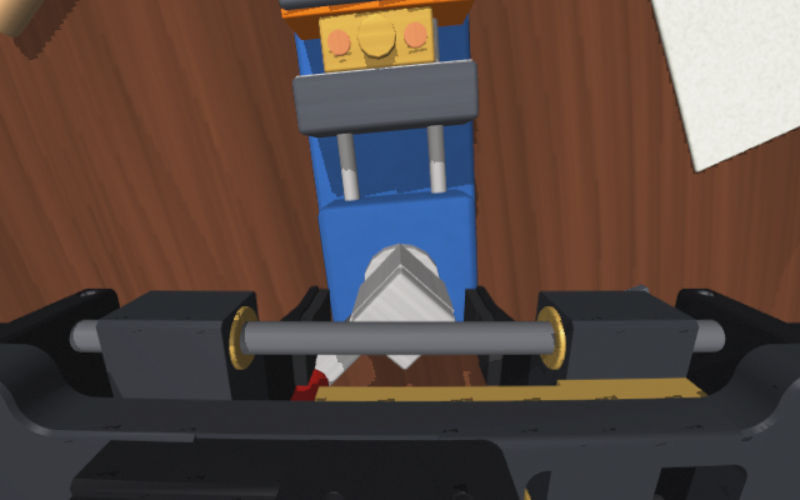

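From the same viewpoint the pad strip is 6.3 mm free and 3.0 mm now, so the pad is pressed about 3.4 mm, near the middle. Retreating upward for a last check.

Request:
play_rows --steps '[{"ax": 0,"ay": 0,"az": 0,"dx": -20,"dy": 1,"dz": 0,"claw": 62},{"ax": 0,"ay": 0,"az": 0,"dx": -55,"dy": 2,"dz": 0,"claw": 62},{"ax": 0,"ay": 0,"az": 0,"dx": -90,"dy": 2,"dz": 0,"claw": 62},{"ax": 0,"ay": 0,"az": 0,"dx": -115,"dy": 2,"dz": 30,"claw": 62},{"ax": 0,"ay": 0,"az": 0,"dx": -125,"dy": 2,"dz": 60,"claw": 62},{"ax": 0,"ay": 0,"az": 0,"dx": -125,"dy": 2,"dz": 60,"claw": 62},{"ax": 0,"ay": 0,"az": 0,"dx": -125,"dy": 2,"dz": 60,"claw": 62}]'

```text
time_s: 35.37
position: [0.5282, 0.0269, 0.2427]
tool_rot: [1.354, 1.11, -1.347]
wrist_force: [-0.2, 1.0, -0.6]
gripper_width: 0.0659
```

```bash
python3 st.py pics/w27.png; python3 - <<'E'
from h import *
im=arm.camera('side');save(cv2.resize(im[100:220,250:390],None,fx=5,fy=5,interpolation=cv2.INTER_CUBIC),'pics/s27.png')
s=arm.observe();cw=cam('wrist',s);cs=cam('side')
A=np.radians(-148);H=np.array([.539,.0887,.161])+.078*np.array([np.cos(A),np.sin(A),0])
print('pred handle side',(proj(cs,[H])-[250,100])*5,'wrist',proj(cw,[H])*1.25)
arm.camera('wrist')
a=arm.landmark_of('crank_handle','side');b=arm.landmark_of('crank_handle','wrist')
print([(r['conf'],(np.array(r['position'])-[250,100])*5) for r in a],[(r['conf'],np.array(r['position'])*1.25) for r in b])
if a and b: print(tri([ray(cs,a[0]['position']),ray(cw,b[0]['position'])]))
E
```

```text
35.3667 [0.5282 0.0269 0.2427] F [-0.2  1.  -0.6] T [-0.03  0.11  0.04] 0.0659 j7 -0.262 heading -101.09 down [ 0.004  0.002 -1.   ]
pred handle side [[215.27240108 306.27013572]] wrist [[314.58741995 251.05345169]]
[(0.7, array([227. , 309.5])), (0.31, array([248., 226.]))] [(0.81, array([319.625, 261.   ]))]
(array([0.47668623, 0.03985267, 0.16402019]), [np.float64(0.001380522597177703), np.float64(0.0013805225971777013)])
```

View pics/s27.png

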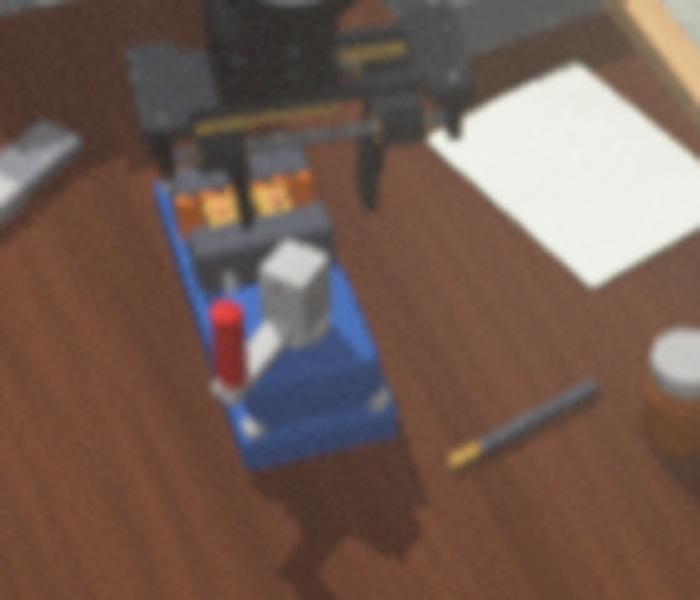

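View pics/w27.png

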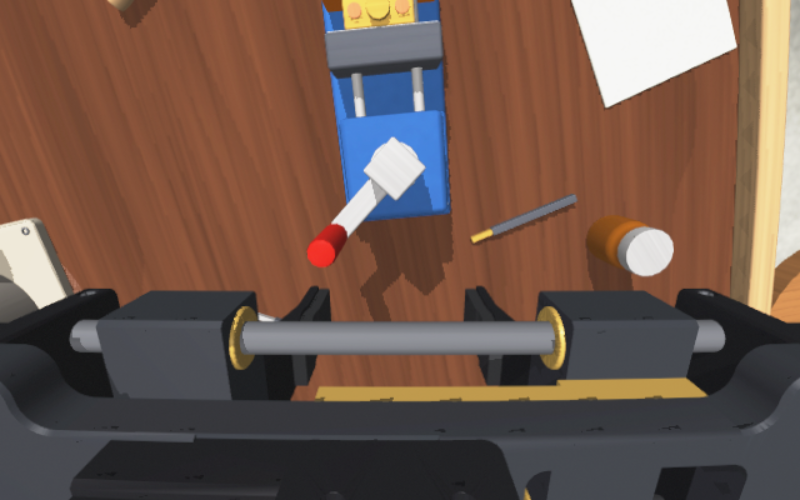

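The handle top triangulates to z = 0.164, against 0.161 when fully seated. The crank is upright on the collar and the arm is clear. Handing in.

```bash
python3 -c "
from workcell import arm
print(arm.close_job())"
```

```text
the job is handed in; nothing more can be done
None
```

I seated the crank on the shaft and wound it clockwise by the hub for about 1.6 turns in four grips. The jaw now clamps the blank against the pad. I handed the job in at about 35 s of the 72 s; no verdict was reported.

**Last checks:**
- **Crank:** it looks upright on the collar. The handle top measured 164 mm above the bench, where fully seated would be 161 mm; that is within the camera error.
- **Pad:** it is pressed in about 3.4 mm, from matched before-and-after pictures in which its visible edge shrank from 6.3 to 3.0 mm. Torque and turn count disagreed with this, suggesting up to about 5 mm. Every estimate is within the allowed 2 to 6.5 mm.
- **Blank:** it stands between the jaws in the last full view before I backed away.
- **Bystanders:** those in view near the vice (a punch, the jar) looked undisturbed. I did not re-measure the bystanders.
- **Arm:** it ended clear of everything, with about zero wrist force.

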